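Switch the parcel diverter to the empty tote

ROBOT

A 7-joint arm with a two-finger parallel gripper is mounted at the origin on the work surface. World frame = base frame: x ahead of the robot, y to its left, z up, the work surface at z = 0. Lengths are in m, angles in rad, forces in N, time in s.
With the tool pointing down it reaches from about 0.4 to 0.85 m from the base axis. Payload 4.5 kg.
Tool frame: the origin (TCP) lies midway between the tips of the shut fingers; the grasp point (between the pads) lies 19 mm behind it; z points along the fingers, y is the direction in which the jaws open and shut (so a half turn about z gives the same grasp; the last joint's range is limited). The gripper opens to 88 mm and grips with 3 to 60 N. Pads are 18 mm wide; open, the fingers measure 123 mm over their backs; the gripper's body (75 mm by 187 mm) begins 45 mm behind the grasp point.
Start: joints at [1.222, 0.689, -0.195, 1.565, 0.157, 0.902, -0.215], TCP at [0.233, -0.58, 0.205] pointing down, gripper open.
Joint ranges: [-3.01, 3.01], [-0.46, 2.08], [-1.47, 1.51], [0.13, 2.56], [-1, 4.14], [0.04, 2.09], [-2.66, 2.66]. Speed limits (rad/s): [2.57, 2.57, 3.14, 3.14, 3.14, 3.14, 3.14].

INTERFACE

Orientations are given as a 3x3 rotation matrix whose columns are the frame's x, y, z axes.
In Python, from workcell import sense, eyes, bot, nets gives the robot as it stands.
- The arm moves only by the shell command python3 -m pendant 'ROWS' [FORCE]. ROWS is JSON, a list that holds one entry, the list of rows, each a list of 7 numbers: the turn, a rotation vector about the world's x, y, z normalised to -1 to 1, where 1 is 0.1 rad, then the shift along the world's x, y, z normalised to -1 to 1, where 1 is 25 mm, then the gripper's target within -1 to 1 (shut at 1, half-way at 0, fully open at -1). In form: [[[ax, ay, az, tx, ty, tz, hand], ...]]. A call has exactly 5 rows; each row shifts and turns the commanded pose from where the row before left it; what a row does not reach is not made up. A row lasts 1/12 s, in which the tool goes at most 41.7 mm and 7.16 degrees, less where a joint would pass 70% of its speed; a pose out of reach is approached as far as the arm can. A call with a number of a shift or a turn outside -1 to 1 is refused whole. A call with a gripper value outside its range is refused whole. The fingers move at their own pace and stop on an object; FORCE is the grip in N (left out, the last holds). Time passes only in rows, so rows that do not move let the fingers close, or fill a call up. It gives the time, the measured TCP pose, the force and the opening at its end, in the units of the state.
- sense(): the state, without advancing time (a new reading comes with each control period).
- eyes.camera(name): name is "scene" or "top" or "wrist"; returns the picture (480x640x3 uint8, blue, green, red); there is no depth.
- eyes.camera_params(name): a dict with "K" (3x3 intrinsics, pixels), "R" (3x3) and "t" (3): a world point X has camera coordinates R X + t. Camera axes: x right, y down, z forward; pixel columns grow to the right and rows downward; lengths in m; the calibration is good to about 2 mm. A picture is of the moment at which its call begins: read the wrist's pose just before it. camera_params takes no time and is no camera call; for the wrist camera it gives the pose at the moment of the call.
- bot.hand_in(): hands the job in, once; it reports no verdict.
Trained networks look in the newest picture that a camera, given by its name, has taken for a name from the list of things; names that differ only in an ending like _2 or _b are one class to them, and where a whole thing is asked for, a point or a joint stands for the part that bears it (a point fixed in the world has none). Each returns a list of dicts, best first, with "score" (0 to 1); they miss things now and then, are a little off and sometimes report something else, mostly with a low value. They report only what shows in the picture. A call takes as long as a camera call. They do not tell look-alikes from the thing itself.
- nets.find_in(camera, name): "bbox" ([left, top, right, bottom] in pixels, round what is visible of it).
The state is a dict: "time_s": time; "joints": joint angles; "dq": joint speeds; "joint_efforts": joint torques, N m; "eef_pos": TCP position; "tool_rot": TCP orientation; "contact_force": force on the tool from outside, world axes, zero at the start; "wrist_torque": the same for the moment, N m; "opening": opening from 0.0 (shut) to 1.0 (fully open).
Only numpy, scipy, OpenCV 4.12 (cv2) and the standard library are available. Lean on these libraries where they do the work, as an engineer would, in place of code of your own. Each camera call takes 0.05 s, during which the arm holds its last target. There are 200 camera calls.

TASK

The parcel diverter's arm is pinned in the middle hole of its index plate and points at the full middle tote. Without gripping or pinching anything, hook a fingertip under the pull ring, lift the spring pin out of its hole, swing the arm one hole towards the empty tote and let the pin drop fully home in that hole. Do not wrench the ring, leave the loose things around it where they are, and finish with the fingers out of the ring.

Things in the scene. Friction and masses are not known exactly. Their poses are not given: they have to be found in the camera images.
- diverter: fixed aluminium index plate, 250 x 330 x 14 mm, on the table, placed and turned anew each time. Origin on the table under its middle hole; the arm's upright pivot is at x -180 mm, y 0 in its frame; x points to the middle tote, y left, z up. Spans x -220 to 30, y -165 to 165 mm. Five 17 mm holes, 180 mm from the pivot, at -48, -24, 0, 24, 48 degrees.
- diverter_arm (a joint): angle of the flat steel arm about its upright pivot, rad. 0: at the middle hole; positive swings to the plate's +y; next holes at +0.419 and -0.419; stops at +-1. About 0.15 N m of friction: it stays where it is left. Pinned, it has about 0.01 rad of play. Bar 40 mm wide, top 26 mm above the table, reaching 210 mm from the pivot.
- index_pin (a joint): lift of the 12 mm spring pin, m: 0 fully down in a hole, stop at 0.032. It slides straight up in a barrel on the arm, 180 mm from the pivot; a spring pushes it down (with its weight 5 N at the bottom, 8.5 N at the top). It clears the plate from 0.011; let go between holes it rests on the plate at 0.010 and drops in when the arm reaches a hole.
- ring_top (a point): centre of the bar at the top of the pull ring: 8 mm round bar, 60 mm inside, 76 mm outside diameter. The ring faces the pivot and at rest leans 30 degrees outwards (top 214 mm from the pivot, 131 mm above the table, pin down); it is sprung at its foot and gives 25 degrees either way (1.5 N m/rad). A fingertip enters from the pivot's side, slanting down and outwards, under this bar.
- ring_centre (a point): centre of the ring's hole, 197 mm from the pivot, 101 mm above the table with the pin down; x along the hole's axis (outwards and down), y across, z in the ring's plane towards its top. On the arm a thin upright fence runs from 25 to 150 mm out from the pivot, its top 81 mm above the table; the pivot's cap tops out at 56 mm
- tote_empty_front (a point): the empty open plastic tote, 180 x 140 mm, 90 mm high, fixed on the table; this point is the middle of the top edge of its near wall. A full tote of the same make stands straight ahead of the pivot, about 0.4 m from it; this one stands left or right of that, about 24 degrees to the side as seen from the pivot
- tote_full_front (a point): the same kind of tote on the other side of the middle one, filled with small cartons that reach 107 mm above the table, as are the middle tote's; the same point on it
- tape_roll: loose, to be left alone: roll of parcel tape lying flat, ring 100 mm outer diameter, 76 mm bore, 48 mm high; origin at the centre of its underside
- label_roll: loose, to be left alone: roll of paper labels standing on end, 80 mm diameter, 50 mm high; origin at the centre of its underside
- small_carton: loose, to be left alone: small closed carton, 90 x 70 x 50 mm high; origin at the centre of its underside
- marker_pen: loose, to be left alone: marker pen lying flat, 130 mm long, 14 mm thick; origin at the centre of its underside
- water_bottle: loose, to be left alone: water bottle standing upright, 64 mm diameter, 200 mm high; origin at the centre of its underside
- scanner: loose, to be left alone: hand-held barcode scanner lying on its side, 175 mm long, 60 mm wide, 40 mm high; origin at the centre of its underside
- box_cutter: loose, to be left alone: closed box cutter, 120 x 22 x 14 mm, lying between the index plate and the full middle tote; origin at the centre of its underside
There are look-alikes about, which are no part of the job. Leave any pink or red look-alike of the part that bears tote_empty_front alone.

How it is judged:
On the way, in this order (a step that is already met when the one before it is completed fails the run):
1. the pin is lifted clear of the plate while the arm is still at the middle hole (value of joint index_pin above 0.011 m and value of joint diverter_arm between -0.12 and 0.12 rad), for 0.1 s.
2. the arm has swung towards the empty tote (((y of tote_empty_front in the frame of diverter above 0 m and value of joint diverter_arm between 0.3 and 1.1 rad) or (y of tote_empty_front in the frame of diverter below 0 m and value of joint diverter_arm between -1.1 and -0.3 rad))), for 0.1 s.
At the end, for the whole second after the job is handed in: The arm is at the hole next to the middle one on the empty tote's side (24 degrees, within 0.03 rad), the pin is within 3 mm of fully down and the arm is at rest (((y of tote_empty_front in the frame of diverter above 0 m and value of joint diverter_arm between 0.389 and 0.449 rad) or (y of tote_empty_front in the frame of diverter below 0 m and value of joint diverter_arm between -0.449 and -0.389 rad)) and value of joint index_pin below 0.003 m and velocity of joint diverter_arm between -0.05 and 0.05 rad/s); the robot touches nothing.
It fails at once if the ring is wrenched or squeezed (more than 25 N from the fingers) (contact force between the fingers and index_pin above 25 N).
It fails at once if the ring's bar is taken between the fingers (contact of more than 3 N while the grasp point lies on the bar) (contact force between the fingers and index_pin above 3 N and ((z of the grasp point in the frame of ring_centre above 0.028 m and x of the grasp point in the frame of ring_centre between -0.018 and 0.018 m and distance between the grasp point and ring_centre below 0.055 m) or (x of the grasp point in the frame of ring_centre between -0.01 and 0.01 m and distance between the grasp point and ring_centre between 0.029 and 0.042 m))).
It fails at once if a loose thing on the table is moved or lifted by more than 30 mm (distance of any of tape_roll, label_roll, small_carton, marker_pen, water_bottle, scanner, box_cutter from where it was at the start of the episode above 0.03 m).
It also fails if it takes over 48 s, if anything falls off the work surface, if the arm or the gripper's body presses on something with over 40 N, if the wrist force passes 120 N, or if a joint passes its speed limit or range.

## Working session

There is one attempt and no reset: what is moved stays moved. The work goes in short steps, Python scripts to look and compute and a shell command to move; the robot and the scene stay as the last step left them, time stands still between calls to the robot, and variables do not carry over. Pictures are saved under pics/ and viewed, about 8 in all and at most 12, crops included, and the job is handed in when it is done.

```bash
mkdir -p pics; ls
python3 - <<'E'
from workcell import sense,eyes,bot,nets
import cv2,numpy as np
for c in("scene","top"):
    im=eyes.camera(c);cv2.imwrite(f"pics/{c}0.png",im)
    p=eyes.camera_params(c);print(c,np.round(p["K"],1).tolist(),np.round(p["R"],3).tolist(),np.round(p["t"],3).tolist())
    for n in("diverter","diverter_arm","index_pin","ring_top","tote_empty_front","tote_full_front","water_bottle"):
        print(n,[(np.round(d["bbox"]).tolist(),round(d["score"],2)) for d in nets.find_in(c,n)[:3]])
print(sense()["time_s"])
E
```

```text
pics
scene [[567.6, 0.0, 322.8], [0.0, 567.6, 234.2], [0.0, 0.0, 1.0]] [[0.833, 0.554, -0.008], [0.432, -0.658, -0.617], [-0.347, 0.51, -0.787]] [-0.393, -0.123, 1.556]
diverter [([240.0, 203.0, 403.0, 349.0], 0.73)]
diverter_arm [([279.0, 244.0, 375.0, 300.0], 0.76)]
index_pin [([347.0, 259.0, 376.0, 286.0], 0.7), ([378.0, 204.0, 412.0, 241.0], 0.34)]
ring_top [([348.0, 258.0, 374.0, 287.0], 0.63)]
tote_empty_front [([403.0, 221.0, 508.0, 302.0], 0.91), ([436.0, 157.0, 531.0, 240.0], 0.8), ([255.0, 106.0, 342.0, 182.0], 0.73)]
tote_full_front [([330.0, 317.0, 447.0, 431.0], 0.79), ([403.0, 222.0, 508.0, 302.0], 0.6)]
water_bottle [([352.0, 118.0, 384.0, 183.0], 0.97)]
top [[468.1, 0.0, 324.3], [0.0, 468.1, 239.5], [0.0, 0.0, 1.0]] [[0.015, -1.0, -0.002], [-0.99, -0.015, -0.138], [0.138, 0.005, -0.99]] [0.011, 0.49, 1.119]
diverter [([274.0, 181.0, 408.0, 300.0], 0.92)]
diverter_arm [([323.0, 184.0, 354.0, 292.0], 0.9)]
index_pin [([324.0, 182.0, 360.0, 208.0], 0.83)]
ring_top [([326.0, 181.0, 356.0, 205.0], 0.47)]
tote_empty_front [([137.0, 101.0, 221.0, 192.0], 0.9), ([244.0, 95.0, 311.0, 179.0], 0.87), ([164.0, 317.0, 238.0, 403.0], 0.85)]
tote_full_front [([373.0, 97.0, 439.0, 178.0], 0.92), ([324.0, 183.0, 355.0, 293.0], 0.51)]
water_bottle [([171.0, 262.0, 212.0, 289.0], 0.67)]
0.8
```

View pics/top0.png

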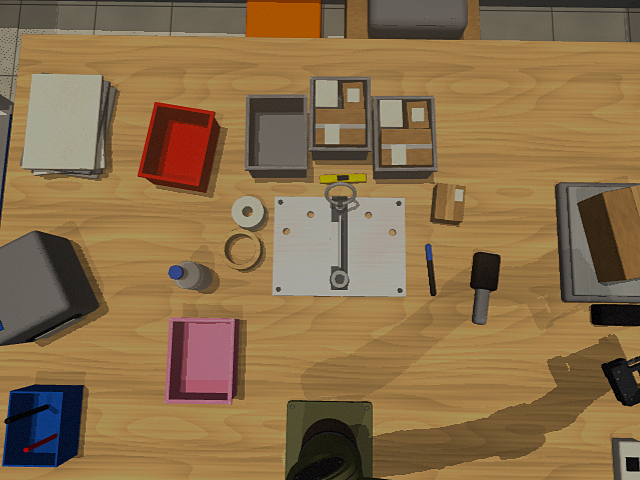

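View pics/scene0.png

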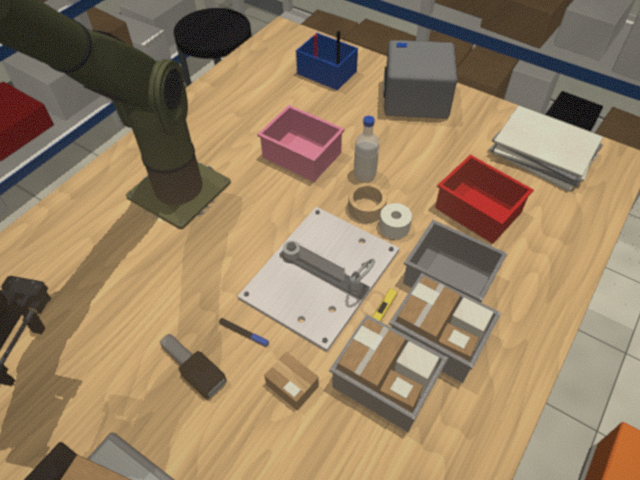

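The top view shows the plate corners at about (275,197), (405,197), (407,296) and (272,296), and the ring at (341,195). The grey empty tote at (277,135) is on the left, which is the plate's +y side. The red and pink totes are look-alikes.

```bash
cat > h.py <<'E'
from workcell import sense,eyes,bot,nets
import cv2,numpy as np
def ray(c,uv,z,p=None):
    p=p or eyes.camera_params(c);K,R,t=map(np.array,(p["K"],p["R"],p["t"]))
    d=R.T@np.linalg.inv(K)@np.array([uv[0],uv[1],1.]);o=-R.T@t
    return o+d*(z-o[2])/d[2]
def proj(c,X,p=None):
    p=p or eyes.camera_params(c);K,R,t=map(np.array,(p["K"],p["R"],p["t"]))
    q=K@(R@np.array(X)+t);return q[:2]/q[2]
def fit(A,B): # B=R A+t planar
    a=A-A.mean(0);b=B-B.mean(0)
    th=np.arctan2((a[:,0]*b[:,1]-a[:,1]*b[:,0]).sum(),(a*b).sum())
    R=np.array([[np.cos(th),-np.sin(th)],[np.sin(th),np.cos(th)]]);t=B.mean(0)-R@A.mean(0)
    return th,t,np.linalg.norm(B-(A@R.T+t),axis=1)
E
python3 - <<'E'
from h import *
im=cv2.imread("pics/top0.png");cv2.imwrite("pics/topc.png",cv2.resize(im[170:310,262:422],None,fx=5,fy=5,interpolation=cv2.INTER_CUBIC)[:600])
h=[np.radians(a) for a in(-48,-24,24,48)]
A=np.array([[30,165],[30,-165],[-220,-165],[-220,165]]+[[-180+180*np.cos(a),180*np.sin(a)] for a in h])/1000
uv=[(275,197),(405,197),(407,296),(272,296),(392,232),(368,215),(310,214),(286,231)]
B=np.array([ray("top",q,.014)[:2] for q in uv])
print(fit(A,B)); print(fit(A[4:],B[4:]))
th,t,_=fit(A,B)
print(ray("top",(339,279),.056),t-.18*np.array([np.cos(th),np.sin(th)]))
print(np.round(sense()["tool_rot"],3))
E
```

```text
(np.float64(0.010939631725632802), array([ 0.57256575, -0.01811009]), array([0.00190156, 0.00159259, 0.00183221, 0.00130949, 0.00158201,
       0.00139177, 0.00132168, 0.00126229]))
(np.float64(0.003821361689763), array([ 0.57276614, -0.01743939]), array([0.00067641, 0.00075632, 0.00025807, 0.00074927]))
[ 0.39209477 -0.01799459  0.056     ] [ 0.39257652 -0.02007918]
[[ 0.928  0.374  0.   ]
 [ 0.374 -0.928 -0.   ]
 [-0.     0.    -1.   ]]
```

View pics/topc.png

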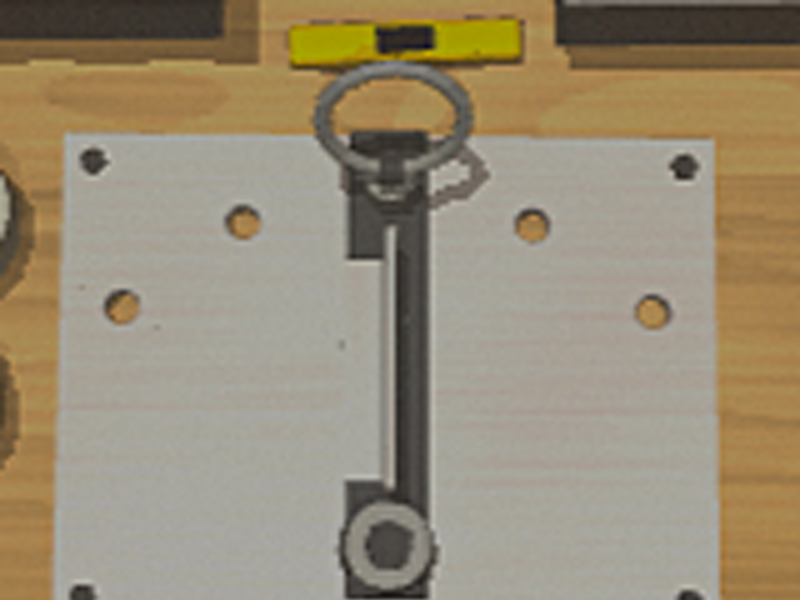

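```bash
python3 - <<'E'
from h import *
print(ray("top",(340.6,184.),.131),ray("top",(340.6,194),.101))
E
python3 -m pendant '[[[0,0,-0.9,0.4,0.5,1,1],[0,0,-0.9,0.4,1,1,1],[0,0,-0.9,0.4,1,1,1],[0,0,-1,0.4,1,1,1],[0,0,0,0.4,1,0.8,1]]]'
python3 -m pendant '[[[0,-0.5,0,0.4,1,0,1],[0,-0.5,0,0.4,1,0,1],[0,-0.5,0,0.4,1,0,1],[0,-0.5,0,0.4,1,0,1],[0,-0.5,0,0.4,1,0,1]]]'
python3 -m pendant '[[[0,-0.5,0,0.4,1,0,1],[0,-0.5,0,0.4,1,0,1],[0,-0.5,0,0.4,1,0,1],[0,-0.5,0,0.4,1,0,1],[0,-0.5,0,0.4,1,0,1]]]'
python3 -c "
from h import *
s=sense();print(np.round(s['joints'],3),np.round(s['eef_pos'],3),np.round(s['tool_rot'],3).tolist(),s['time_s'])"
```

```text
[ 0.60533636 -0.0171577   0.131     ] [ 0.58908234 -0.01829218  0.101     ]
time_s: 1.22
eef_pos: [0.2842, -0.4664, 0.3271]
tool_rot: [[1.0, 0.008, 0.001], [0.008, -1.0, -0.002], [0.001, 0.002, -1.0]]
contact_force: [1.4, -0.2, 0.6]
opening: 0.65
time_s: 1.63
eef_pos: [0.3339, -0.3411, 0.3256]
tool_rot: [[0.968, 0.012, 0.25], [0.013, -1.0, -0.001], [0.25, 0.004, -0.968]]
contact_force: [1.2, 0.1, -0.1]
opening: 0.267
time_s: 2.05
eef_pos: [0.3836, -0.2164, 0.3256]
tool_rot: [[0.877, 0.011, 0.481], [0.013, -1.0, -0.002], [0.481, 0.008, -0.877]]
contact_force: [1.2, -0.3, 0.6]
opening: 0.005
[ 1.077  0.158 -0.506  2.291 -0.607  0.345 -0.429] [ 0.384 -0.216  0.326] [[0.877, 0.011, 0.481], [0.013, -1.0, -0.002], [0.481, 0.008, -0.877]] 2.05
```

```bash
python3 -m pendant '[[[0,-0.2,0,1,1,0,1],[0,-0.2,0,1,1,0,1],[0,-0.2,0,1,1,0,1],[0,-0.2,0,1,1,0,1],[0,-0.2,0,1,1,0,1]]]'
python3 -m pendant '[[[0,-0.7,0,0.2,1,0,1],[0,-0.7,0,0.2,1,0,1],[0,-0.7,0,0.2,1,0,1],[0,-0.7,0,0,0,0,1],[0,-0.6,0,0,0,0,1]]]'
python3 -c "
from h import *
s=sense();print(np.round(s['joints'],3),np.round(s['eef_pos'],3),np.round(s['tool_rot'],3).tolist(),s['time_s'])"
```

```text
time_s: 2.47
eef_pos: [0.4992, -0.102, 0.3254]
tool_rot: [[0.83, 0.011, 0.558], [0.013, -1.0, -0.0], [0.558, 0.007, -0.83]]
contact_force: [1.2, -1.0, -0.2]
opening: 0.006
time_s: 2.88
eef_pos: [0.5129, -0.0535, 0.3875]
tool_rot: [[0.744, 0.049, 0.667], [0.035, -0.999, 0.034], [0.668, -0.002, -0.744]]
contact_force: [0.4, -1.5, 0.9]
opening: 0.004
[ 0.41   0.09  -0.371  2.306 -0.999  0.044 -0.486] [ 0.513 -0.053  0.388] [[0.744, 0.049, 0.667], [0.035, -0.999, 0.034], [0.668, -0.002, -0.744]] 2.8833
```

The tool tilt stopped because joint 6 and joint 5 are at their limits. I'll back off the tilt, collect samples, and fit a kinematic model so I can plan a reachable posture.

```bash
cat > rec.py <<'E'
from h import *
import json
s=sense();f=open("rec.jsonl","a");f.write(json.dumps([list(map(float,s['joints'])),list(map(float,s['eef_pos'])),np.array(s['tool_rot']).tolist()])+"\n")
print(np.round(s['joints'],3),np.round(s['eef_pos'],4),s['time_s'])
E
python3 rec.py
python3 -m pendant '[[[0,0.7,0,0.2,0.3,0,1],[0,0.7,0,0.2,0.3,0,1],[0,0.7,0,0,0.3,0,1],[0,0.7,0,0,0.3,0,1],[0,0.7,0,0,0,0,1]]]' >/dev/null; python3 rec.py
python3 -m pendant '[[[0.5,0.5,0.5,0,0,0,1],[0.5,0.5,0.5,0,0,0,1],[0.5,0.5,0.5,0,0,0,1],[0.5,0,0.5,0,0,0,1],[0,0,0,0,0,0,1]]]' |tail -4; python3 rec.py
cat > fk.py <<'E'
from h import *
import json,itertools
from scipy.spatial.transform import Rotation as Ro
D=[json.loads(l) for l in open("rec.jsonl")]
D.append([[1.222,.689,-.195,1.565,.157,.902,-.215],[.233,-.58,.205],[[.928,.374,0],[.374,-.928,0],[0,0,-1]]])
D.append([[1.077,.158,-.506,2.291,-.607,.345,-.429],[.3836,-.2164,.3256],[[.877,.011,.481],[.013,-1,-.002],[.481,.008,-.877]]])
Q=np.array([d[0] for d in D]);P=np.array([d[1] for d in D]);M=np.array([d[2] for d in D])
ax=['z','y','z','y','z','y','z']
def rots(q,s,upto=7): return Ro.from_euler('ZYZYZYZ'[:0] or 'Z',0) 
def chain(q,s):
    R=[];C=np.eye(3)
    for i in range(7):
        C=C@Ro.from_euler(ax[i],s[i]*q[i]).as_matrix();R.append(C)
    return R
if __name__=="__main__":
    best=[]
    for s in itertools.product((1,-1),repeat=7):
        # M = B C E ; look for constants B (Rz) and E: use alternating Procrustes
        C=np.array([chain(q,s)[-1] for q in Q]);E=np.eye(3)
        for st in (np.eye(3),np.diag([1,-1,-1]),np.diag([-1,1,-1])):
            E=st
            for _ in range(60):
                B=Ro.from_matrix(np.einsum('nij,nkj->nik',M,C@E)).mean().as_matrix()
                E=Ro.from_matrix(np.einsum('nji,njk->nik',B@C,M)).mean().as_matrix()
            best.append((np.abs(B@C@E-M).max(),s,B.round(3).tolist(),E.round(3).tolist()))
    best.sort(key=lambda b:b[0])
    for b in best[:6]:print(b)
E
python3 fk.py
```

```text
[ 0.41   0.09  -0.371  2.306 -0.999  0.044 -0.486] [ 0.5129 -0.0535  0.3875] 2.8833
[-0.228  0.113  0.317  2.139 -0.347  0.373 -1.174] [ 0.5178 -0.0446  0.3853] 3.3
eef_pos: [0.5209, -0.048, 0.3856]
tool_rot: [[0.91, 0.214, 0.357], [0.101, -0.946, 0.31], [0.403, -0.246, -0.882]]
contact_force: [-0.2, 0.2, -0.4]
opening: 0.008
[ 0.113  0.244  0.214  1.925 -0.662  0.824 -0.667] [ 0.5209 -0.048   0.3856] 3.7167
(np.float64(0.06186759770561767), (-1, 1, -1, 1, -1, 1, -1), [[0.937, 0.175, -0.302], [-0.193, 0.981, -0.031], [0.291, 0.088, 0.953]], [[0.17, -0.985, 0.031], [0.938, 0.152, -0.312], [0.302, 0.083, 0.95]])
(np.float64(0.06186759770561945), (1, -1, 1, -1, 1, -1, 1), [[0.937, -0.175, 0.302], [-0.193, -0.981, 0.031], [0.291, -0.088, -0.953]], [[0.17, -0.985, 0.031], [-0.938, -0.152, 0.312], [-0.302, -0.083, -0.95]])
(np.float64(0.06186759770561956), (1, 1, 1, 1, 1, 1, 1), [[-0.937, 0.175, 0.302], [0.193, 0.981, 0.031], [-0.291, 0.088, -0.953]], [[-0.17, 0.985, -0.031], [0.938, 0.152, -0.312], [-0.302, -0.083, -0.95]])
(np.float64(0.06959989980423148), (1, 1, 1, 1, 1, 1, 1), [[-0.937, -0.192, -0.293], [-0.173, 0.981, -0.087], [0.304, -0.031, -0.952]], [[0.151, 0.985, 0.082], [0.938, -0.169, 0.304], [0.313, 0.031, -0.949]])
(np.float64(0.06959989980423159), (-1, -1, -1, -1, -1, -1, -1), [[-0.937, 0.192, 0.293], [-0.173, -0.981, 0.087], [0.304, 0.031, 0.952]], [[0.151, 0.985, 0.082], [-0.938, 0.169, -0.304], [-0.313, -0.031, 0.949]])
(np.float64(0.06959989980423201), (1, -1, 1, -1, 1, -1, 1), [[0.937, 0.192, -0.293], [0.173, -0.981, -0.087], [-0.304, 0.031, -0.952]], [[-0.151, -0.985, -0.082], [-0.938, 0.169, -0.304], [0.313, 0.031, -0.949]])
```

```bash
cat > fit.py <<'E'
from fk import *
from scipy.optimize import least_squares
rng=np.random.default_rng(0)
def C(q,s,o): return Ro.from_euler('ZYZYZYZ',(np.array(s)*q+o)).as_matrix()
res=[]
for s in itertools.product((1,-1),repeat=7):
    if s[1]<0: continue   # gauge
    for k in range(5):
        o0=rng.choice([0,np.pi/2,np.pi,-np.pi/2],7)
        f=lambda o:(C(Q,s,o)-M).ravel()
        r=least_squares(f,o0,max_nfev=60);res.append((r.cost,s,np.round(r.x,3)))
res.sort(key=lambda r:r[0])
for r in res[:8]:print(r)
E
time python3 fit.py
```

```text
Traceback (most recent call last):
  File "fit.py", line 11, in <module>
    r=least_squares(f,o0,max_nfev=60);res.append((r.cost,s,np.round(r.x,3)))
  File "fit.py", line 10, in <lambda>
    f=lambda o:(C(Q,s,o)-M).ravel()
                ~^^^^^^^
  File "fit.py", line 4, in C
    def C(q,s,o): return Ro.from_euler('ZYZYZYZ',(np.array(s)*q+o)).as_matrix()
                         ~~~~~~~~~~~~~^^^^^^^^^^^^^^^^^^^^^^^^^^^^^
  File "scipy/spatial/transform/_rotation.pyx", line 1413, in scipy.spatial.transform._rotation.Rotation.from_euler
ValueError: Expected axis specification to be a non-empty string of upto 3 characters, got ZYZYZYZ

real	0m0.760s
user	0m1.221s
sys	0m0.089s
```

```bash
python3 - <<'E'
s=open('fit.py').read()
s=s.replace("Ro.from_euler('ZYZYZYZ',(np.array(s)*q+o)).as_matrix()","(lambda a:(Ro.from_euler('ZYZ',a[:,:3])*Ro.from_euler('YZY',a[:,3:6])*Ro.from_euler('Z',a[:,6])).as_matrix())(np.array(s)*q+o)").replace("range(5)","range(6)")
open('fit.py','w').write(s)
E
time timeout 300 python3 fit.py
```

```text
(np.float64(9.679207404193045e-07), (-1, 1, -1, 1, -1, -1, -1), array([-6.282e+00, -0.000e+00, -1.000e-03,  0.000e+00, -3.141e+00,
       -1.000e-03,  4.712e+00]))
(np.float64(9.679207404194667e-07), (-1, 1, -1, 1, -1, 1, -1), array([1.000e-03, 6.283e+00, 6.282e+00, 0.000e+00, 0.000e+00, 1.000e-03,
       1.570e+00]))
(np.float64(9.679207404196868e-07), (-1, 1, 1, 1, 1, -1, -1), array([ 1.000e-03,  3.141e+00, -6.282e+00,  0.000e+00,  3.141e+00,
        3.141e+00,  4.712e+00]))
(np.float64(9.679207404198693e-07), (-1, 1, 1, -1, 1, 1, -1), array([ 6.284,  3.141,  3.143, -0.   ,  3.141, -3.141,  1.57 ]))
(np.float64(9.679207404199258e-07), (-1, 1, -1, 1, 1, 1, -1), array([ 1.000e-03,  6.283e+00, -1.000e-03,  3.142e+00, -0.000e+00,
        3.142e+00,  1.570e+00]))
(np.float64(9.679207404199625e-07), (-1, 1, -1, 1, -1, 1, -1), array([ 1.000e-03, -0.000e+00,  6.282e+00,  0.000e+00,  0.000e+00,
        1.000e-03,  1.570e+00]))
(np.float64(9.679207404200565e-07), (-1, 1, 1, 1, 1, -1, -1), array([6.284, 3.141, 6.284, 0.   , 3.141, 3.141, 4.712]))
(np.float64(9.679207404200974e-07), (-1, 1, 1, -1, -1, 1, -1), array([ 1.000e-03, -3.142e+00,  3.143e+00, -3.142e+00,  3.142e+00,
        1.000e-03, -4.713e+00]))
real	0m16.235s
user	0m16.784s
sys	0m0.084s
```

```bash
cat > kin.py <<'E'
from fk import *
from scipy.optimize import least_squares
S=np.array([-1,1,-1,1,-1,1,-1]);O=np.array([0,0,0,0,0,0,np.pi/2])
LO=np.array([-3.01,-.46,-1.47,.13,-1,.04,-2.66]);HI=np.array([3.01,2.08,1.51,2.56,4.14,2.09,2.66])
def fkR(q):
    C=np.eye(3);R=[]
    for i in range(7):
        a=S[i]*q[i]+O[i];c,s=np.cos(a),np.sin(a)
        C=C@(np.array([[c,-s,0],[s,c,0],[0,0,1]]) if i%2==0 else np.array([[c,0,s],[0,1,0],[-s,0,c]]));R.append(C)
    return R
# p = h z + R2*(ax,.,a) + R4*(bx,.,b)+R7*(dx,dy,d)
def rows(q):
    R=fkR(q);return np.c_[[0,0,1],R[0][:,0],R[2][:,[0,2]],R[4][:,[0,2]],R[5][:,0],R[6][:,2]]
A=np.vstack([rows(q) for q in Q]);L,_,rk,_=np.linalg.lstsq(A,P.ravel(),rcond=1e-3)
def fk(q): return rows(q)@L,fkR(q)[-1]
def ik(p,Rt,q0,w=0.0):
    f=lambda q:np.r_[(fk(q)[0]-p)*5,Ro.from_matrix(fk(q)[1].T@Rt).as_rotvec(),w*(q-q0)]
    r=least_squares(f,np.clip(q0,LO+1e-3,HI-1e-3),bounds=(LO,HI),max_nfev=100);return r.x,np.abs(f(r.x)[:6]).max()
def Rt(slant,yaw,flip=1):
    z=np.array([np.cos(slant)*np.cos(yaw),np.cos(slant)*np.sin(yaw),-np.sin(slant)])
    y=flip*np.array([np.sin(yaw),-np.cos(yaw),0]);return np.c_[np.cross(y,z),y,z]
E
python3 - <<'E'
from kin import *
print(L.round(4),rk,np.abs(A@L-P.ravel()).max())
rng=np.random.default_rng(1)
for fl in(1,-1):
  for sl in(30,40,50):
    sols=[]
    for k in range(25):
        q,e=ik(np.array([.60,-.018,.11]),Rt(np.radians(sl),.005,fl),rng.uniform(LO,HI))
        if e<2e-3:sols.append(q)
    sols.sort(key=lambda q:-min((q-LO).min(),(HI-q).min()))
    print(fl,sl,len(sols));[print('  ',s.round(2)) for s in sols[:4]]
E
```

```text
[ 0.256  -0.0069  0.0209  0.5723 -0.055   0.2856 -0.0037  0.3444] 8 0.046013357077959366
1 30 0
1 40 8
   [ 0.07  0.88 -0.03  2.45  3.17  1.06  1.61]
   [ 0.31  0.94 -0.46  2.46  2.9   1.11  1.98]
   [ 0.31  0.94 -0.46  2.46  2.9   1.12  1.98]
   [-0.21  0.95  0.48  2.47  3.48  1.17  1.18]
1 50 12
   [-0.02  0.74  0.09  2.25  3.3   0.55  1.44]
   [-0.11  0.75  0.21  2.26  3.41  0.58  1.29]
   [-0.14  0.76  0.27  2.26  3.46  0.6   1.23]
   [ 0.31  0.78 -0.39  2.27  2.81  0.6   2.05]
-1 30 0
-1 40 12
   [ 0.1   0.88 -0.09  2.45  3.14  1.06 -1.49]
   [ 0.15  0.89 -0.18  2.45  3.08  1.07 -1.41]
   [ 0.21  0.9  -0.29  2.46  3.01  1.08 -1.31]
   [-0.05  0.89  0.17  2.46  3.29  1.08 -1.7 ]
-1 50 14
   [ 0.02  0.73  0.02  2.25  3.22  0.55 -1.62]
   [ 0.26  0.76 -0.32  2.26  2.87  0.58 -1.18]
   [ 0.3   0.77 -0.37  2.26  2.82  0.6  -1.11]
   [ 0.31  0.78 -0.4   2.27  2.8   0.61 -1.08]
```

```bash
sed -i 's/R\[4\]\[:,\[0,2\]\]/R[3][:,[0,2]]/' kin.py
cat > sol.py <<'E'
from kin import *
print(L.round(4),rk,np.abs(A@L-P.ravel()).max())
rng=np.random.default_rng(1)
for fl in(1,-1):
  for sl in(25,35,45,55):
    sols=[]
    for k in range(25):
        q,e=ik(np.array([.60,-.018,.11]),Rt(np.radians(sl),.005,fl),rng.uniform(LO,HI))
        if e<2e-3:sols.append(q)
    sols.sort(key=lambda q:-min((q-LO).min(),(HI-q).min()))
    print(fl,sl,len(sols));[print('  ',s.round(2)) for s in sols[:4]]
E
python3 sol.py
```

```text
[ 0.2141 -0.0153 -0.0109  0.5294 -0.0888  0.2683 -0.0549  0.3211] 8 0.040924266927597625
1 25 0
1 35 0
1 45 12
   [0.04 0.67 0.01 2.4  3.2  0.71 1.56]
   [ 0.17  0.67 -0.18  2.4   3.06  0.71  1.74]
   [-0.14  0.68  0.27  2.41  3.4   0.74  1.31]
   [ 0.32  0.7  -0.4   2.41  2.89  0.74  1.95]
1 55 13
   [ 0.28  0.68 -0.32  2.22  2.74  0.38  2.09]
   [-0.14  0.67  0.24  2.22  3.56  0.38  1.14]
   [-0.17  0.68  0.27  2.22  3.59  0.4   1.09]
   [-0.11  0.67  0.2   2.21  3.5   0.37  1.21]
-1 25 0
-1 35 0
-1 45 15
   [ 0.21  0.68 -0.24  2.4   3.01  0.72 -1.35]
   [ 0.22  0.68 -0.25  2.4   3.01  0.72 -1.34]
   [ 0.24  0.68 -0.28  2.4   2.98  0.72 -1.31]
   [-0.07  0.67  0.16  2.4   3.32  0.72 -1.73]
-1 55 12
   [ 0.33  0.69 -0.4   2.23  2.64  0.41 -0.94]
   [-0.22  0.68  0.35  2.23  3.68  0.43 -2.15]
   [ 0.36  0.7  -0.44  2.23  2.59  0.43 -0.89]
   [ 0.22  0.67 -0.23  2.21  2.86  0.36 -1.19]
```

```bash
python3 -m pendant '[[[-1,0,-1,0,0,0,1],[-1,0,-1,0,0,0,1],[-1,0,-1,0,0,0,1],[-1,0,-1,0,0,0,1],[0,0,0,0,0,0,1]]]' >/dev/null; python3 rec.py
python3 -m pendant '[[[-0.5,0.6,0,0.5,0.5,0,1],[-0.5,0.6,0,0.5,0.5,0,1],[-0.5,0.6,0,0,0.5,0,1],[0,0.6,0,0,0,0,1],[0,0,0,0,0,0,1]]]' >/dev/null; python3 rec.py
python3 -m pendant '[[[0,-0.2,-1,0,0,0.5,1],[0,-0.2,-1,0,0,0.5,1],[0,-0.2,-1,0,0,0,1],[0,0,-1,0,0,0,1],[0,0,0,0,0,0,1]]]' |tail -4; python3 rec.py
python3 - <<'E'
from kin import *
print(L.round(4),(A@L-P.ravel()).reshape(-1,3).round(4).tolist())
def rows2(q):
    R=fkR(q);return np.c_[np.eye(3),R[0][:,:2],R[1][:,[0,2]],R[2][:,:2],R[3][:,[0,2]],R[4][:,:2],R[5][:,[0,2]],R[6][:,:2]]
A2=np.vstack([rows2(q) for q in Q]);l,_,rk,sv=np.linalg.lstsq(A2,P.ravel(),rcond=1e-4)
print(l.round(3),rk,sv.round(3),np.abs(A2@l-P.ravel()).max())
E
```

```text
[-0.311  0.17   0.377  1.994 -0.165  0.617 -1.412] [ 0.5148 -0.0401  0.3809] 4.1333
[-4.630e-01  3.450e-01  4.210e-01  1.700e+00  1.000e-03  9.940e-01
 -1.622e+00] [ 0.5422 -0.0056  0.3804] 4.55
eef_pos: [0.5396, -0.0089, 0.4058]
tool_rot: [[0.911, -0.39, 0.134], [-0.363, -0.913, -0.188], [0.195, 0.123, -0.973]]
contact_force: [0.9, 0.1, 0.2]
opening: 0.004
[-0.585  0.345  0.554  1.656  0.022  1.066 -2.041] [ 0.5396 -0.0089  0.4058] 4.9667
[ 0.3459 -0.0579 -0.0461  0.5343 -0.0313  0.3566 -0.085   0.3788] [[-0.0158, -0.0045, -0.0004], [-0.0002, 0.0032, 0.0143], [-0.001, 0.0069, -0.0125], [0.0028, 0.0146, 0.0084], [-0.0041, 0.0219, -0.003], [-0.0037, 0.0145, -0.0045], [0.0555, 0.0245, 0.0067], [0.0299, 0.0164, -0.009]]
[-0.     0.     0.346 -0.001 -0.019  0.001  0.563 -0.001 -0.027 -0.002
  0.345  0.001 -0.    -0.001  0.359 -0.    -0.   ] 17 [7.224 6.104 5.957 2.043 1.764 1.129 1.037 0.849 0.487 0.433 0.326 0.292
 0.216 0.175 0.128 0.071 0.047] 0.00018816564119367163
```

```bash
python3 - <<'E'
s=open('kin.py').read()
i=s.index("def rows(q)");j=s.index("def fk(q)")
s=s[:i]+'''L=np.array([.346,-.019,.563,-.027,.345,.359])
def rows(q):
    R=fkR(q);return np.c_[[0,0,1],R[0][:,1],R[1][:,2],R[2][:,1],R[3][:,2],R[5][:,2]]
'''+s[j:]
open('kin.py','w').write(s)
s=open('sol.py').read();i=s.index("print");j=s.index("rng")
s=s[:i]+"print(max(np.abs(fk(q)[0]-p).max() for q,p in zip(Q,P)))\n"+s[j:].replace("(25,35,45,55)","(40,45,50,55)")
open('sol.py','w').write(s)
E
python3 sol.py
```

```text
0.000864295204065002
1 40 14
   [ 0.54  1.28 -1.23  2.56  2.46  1.59  2.55]
   [ 0.54  1.28 -1.23  2.56  2.46  1.59  2.55]
   [ 0.54  1.28 -1.23  2.56  2.46  1.59  2.55]
   [ 0.54  1.28 -1.23  2.56  2.46  1.59  2.55]
1 45 8
   [ 0.29  0.95 -0.63  2.51  2.68  1.14  2.08]
   [ 0.12  0.91 -0.34  2.52  2.86  1.08  1.84]
   [-0.05  0.9  -0.05  2.53  3.05  1.07  1.59]
   [-0.15  0.92  0.12  2.53  3.16  1.09  1.45]
1 50 12
   [ 0.5   1.02 -1.02  2.42  2.34  1.11  2.49]
   [ 0.44  0.96 -0.89  2.42  2.41  1.04  2.38]
   [ 0.44  0.96 -0.89  2.42  2.42  1.03  2.38]
   [ 0.42  0.95 -0.85  2.43  2.44  1.01  2.35]
1 55 13
   [ 0.28  0.82 -0.57  2.35  2.51  0.71  2.22]
   [-0.01  0.77 -0.1   2.37  2.97  0.61  1.69]
   [-0.04  0.77 -0.05  2.37  3.03  0.61  1.63]
   [-0.15  0.78  0.13  2.38  3.22  0.63  1.41]
-1 40 12
   [ 0.6   1.41 -1.44  2.56  2.39  1.71 -0.4 ]
   [ 0.57  1.33 -1.32  2.56  2.43  1.64 -0.51]
   [ 0.54  1.28 -1.23  2.56  2.46  1.59 -0.59]
   [ 0.6   1.42 -1.47  2.56  2.38  1.73 -0.38]
-1 45 15
   [ 0.6   1.26 -1.34  2.49  2.31  1.49 -0.46]
   [ 0.54  1.16 -1.16  2.49  2.38  1.37 -0.61]
   [ 0.39  1.01 -0.83  2.5   2.56  1.2  -0.89]
   [ 0.35  0.98 -0.75  2.5   2.6   1.17 -0.96]
-1 50 15
   [ 0.41  0.94 -0.83  2.43  2.45  1.01 -0.81]
   [ 0.41  0.94 -0.82  2.43  2.46  1.   -0.82]
   [ 0.36  0.91 -0.73  2.43  2.52  0.96 -0.9 ]
   [ 0.32  0.89 -0.66  2.43  2.56  0.94 -0.96]
-1 55 14
   [ 0.55  1.   -1.09  2.34  2.15  1.02 -0.47]
   [ 0.52  0.97 -1.04  2.34  2.18  0.97 -0.51]
   [ 0.38  0.86 -0.75  2.35  2.36  0.8  -0.74]
   [ 0.31  0.83 -0.62  2.35  2.47  0.73 -0.87]
```

```bash
cat > plan.py <<'E'
from kin import *
def plan(qs,N,show=True):
    out=[];p,R=fk(qs[0])
    for a,b,n in zip(qs[:-1],qs[1:],N):
        for k in range(1,n+1):
            p2,R2=fk(a+(b-a)*k/n);rv=Ro.from_matrix(R2@R.T).as_rotvec()/.1
            out.append(np.r_[rv,(p2-p)/.025]);p,R=p2,R2
            if show:print(k,out[-1].round(2),'z',p.round(2),R[:,2].round(2))
    return np.array(out)
E
python3 - <<'E'
from plan import *
q0=np.array([-.585,.345,.554,1.656,.022,1.066,-2.041])
for tgt in([.52,-.018,.3],[.50,-.018,.25]):
    qg,e=ik(np.array(tgt),Rt(np.radians(50),.005,-1),np.array([.0,.7,-.05,2.4,3.0,.9,-1.6]),.01)
    print(tgt,qg.round(3),e)
qm=(q0+qg)/2;qm[5]=.5
plan([q0,qm,qg],[7,7])
E
```

```text
[0.52, -0.018, 0.3] [-0.117  0.261  0.031  2.461  2.974  0.281 -1.478] 0.00016470280690843286
[0.5, -0.018, 0.25] [ 0.491  0.47  -0.891  2.56   2.282  0.667 -0.849] 0.008520684895982174
1 [-1.29  0.33  1.78  0.1  -1.63 -0.85] z [ 0.54 -0.05  0.38] [ 0.14 -0.29 -0.95]
2 [-1.15  0.4   1.98  0.22 -1.29 -0.71] z [ 0.55 -0.08  0.37] [ 0.17 -0.36 -0.92]
3 [-1.    0.45  2.15  0.32 -0.89 -0.65] z [ 0.56 -0.1   0.35] [ 0.22 -0.41 -0.89]
4 [-0.84  0.5   2.3   0.37 -0.46 -0.65] z [ 0.56 -0.12  0.33] [ 0.27 -0.43 -0.86]
5 [-0.7   0.52  2.42  0.35 -0.01 -0.69] z [ 0.57 -0.12  0.32] [ 0.33 -0.42 -0.85]
6 [-0.55  0.52  2.53  0.22  0.43 -0.74] z [ 0.58 -0.11  0.3 ] [ 0.38 -0.37 -0.84]
7 [-0.42  0.5   2.62  0.    0.84 -0.78] z [ 0.58 -0.08  0.28] [ 0.43 -0.3  -0.85]
1 [-1.16  0.72  2.16 -0.67 -0.26 -0.53] z [ 0.56 -0.09  0.26] [ 0.43 -0.31 -0.85]
2 [-1.07  0.59  2.24 -0.53 -0.07 -0.4 ] z [ 0.55 -0.09  0.25] [ 0.45 -0.3  -0.84]
3 [-0.99  0.43  2.3  -0.42  0.14 -0.28] z [ 0.54 -0.09  0.25] [ 0.48 -0.27 -0.83]
4 [-0.91  0.27  2.34 -0.35  0.37 -0.16] z [ 0.53 -0.08  0.24] [ 0.52 -0.23 -0.82]
5 [-0.83  0.08  2.38 -0.33  0.61 -0.04] z [ 0.52 -0.07  0.24] [ 0.56 -0.17 -0.81]
6 [-0.76 -0.11  2.39 -0.37  0.84  0.09] z [ 0.51 -0.04  0.24] [ 0.6  -0.09 -0.79]
7 [-0.68 -0.32  2.39 -0.47  1.05  0.23] z [ 0.5  -0.02  0.25] [ 0.64  0.   -0.77]
```

Run:
```python
from plan import *
y=-.018
wp=[("ins45",[.612,y,.093],45),("ins50",[.610,y,.088],50),("ins55",[.607,y,.085],55),("pre55",[.57,y,.14],55),("pre60",[.559,y,.153],60),("pre65",[.559,y,.153],65),("hov55",[.56,y,.25],55),("hov60",[.55,y,.25],60)]
for q5,q7 in((3.0,-1.6),(2.4,-.7),(3.9,-2.4),(0,-1.6+1.5)):
  q=np.array([.0,.8,-.05,2.4,q5,.9,q7])
  fl=-1
  for n,p,s in wp:
    qq,e=ik(np.array(p),Rt(np.radians(s),.005,fl),q,.01)
    if e<.02:q=qq
    print(n,qq.round(2),round(e,4))
# along swing
```

```text
ins45 [-0.04  0.94 -0.06  2.49  3.05  1.07 -1.54] 0.0001
ins50 [-0.04  0.88 -0.05  2.43  3.05  0.87 -1.53] 0.0001
ins55 [-0.04  0.83 -0.04  2.36  3.04  0.66 -1.53] 0.0001
pre55 [-0.05  0.69 -0.03  2.44  3.03  0.6  -1.53] 0.0
pre60 [-0.06  0.62 -0.01  2.37  3.03  0.37 -1.52] 0.0001
pre65 [-0.07  0.6   0.01  2.29  3.03  0.18 -1.52] 0.0001
hov55 [-0.1   0.4   0.03  2.35  3.02  0.23 -1.51] 0.0
hov60 [-0.12  0.39  0.06  2.29  3.02  0.05 -1.51] 0.0
ins45 [ 0.22  0.97 -0.49  2.48  2.77  1.11 -1.16] 0.0001
ins50 [ 0.21  0.91 -0.47  2.41  2.72  0.91 -1.12] 0.0001
ins55 [ 0.2   0.86 -0.43  2.35  2.65  0.72 -1.07] 0.0001
pre55 [ 0.2   0.71 -0.44  2.43  2.61  0.66 -1.09] 0.0
pre60 [ 0.15  0.63 -0.35  2.36  2.53  0.43 -1.01] 0.0001
pre65 [ 0.05  0.6  -0.18  2.28  2.47  0.21 -0.95] 0.0001
hov55 [ 0.1   0.41 -0.25  2.34  2.5   0.26 -0.99] 0.0
hov60 [-0.06  0.38 -0.01  2.28  2.47  0.06 -0.96] 0.0002
ins45 [-0.3   1.01  0.41  2.51  3.35  1.15 -1.95] 0.0001
ins50 [-0.31  0.95  0.41  2.44  3.41  0.94 -1.99] 0.0001
ins55 [-0.3   0.89  0.39  2.37  3.48  0.74 -2.03] 0.0001
pre55 [-0.32  0.75  0.41  2.46  3.51  0.68 -2.02] 0.0
pre60 [-0.29  0.65  0.35  2.39  3.58  0.44 -2.08] 0.0001
pre65 [-0.21  0.61  0.22  2.29  3.64  0.22 -2.14] 0.0001
hov55 [-0.3   0.43  0.33  2.36  3.59  0.27 -2.08] 0.0001
hov60 [-0.18  0.39  0.15  2.29  3.62  0.06 -2.11] 0.0001
ins45 [ 0.51  1.16 -1.07  2.46  2.45  1.32 -0.65] 0.0005
ins50 [ 0.52  1.11 -1.07  2.4   2.34  1.17 -0.58] 0.0001
ins55 [ 0.53  1.06 -1.06  2.33  2.21  1.04 -0.49] 0.0001
pre55 [ 0.56  0.91 -1.12  2.41  2.12  0.99 -0.52] 0.0
pre60 [ 0.57  0.83 -1.1   2.34  1.93  0.84 -0.37] 0.0001
pre65 [ 0.57  0.8  -1.08  2.25  1.72  0.76 -0.16] 0.0001
hov55 [ 0.68  0.62 -1.2   2.32  1.78  0.73 -0.25] 0.0
hov60 [ 0.69  0.6  -1.2   2.25  1.55  0.69 -0.03] 0.0001
```

```bash
cat > nxt.py <<'E'
from plan import *
import sys
s=sense();q0=np.array(s['joints']);print('now',q0.round(2),np.round(s['eef_pos'],3),s['time_s'])
qg=np.array(eval(sys.argv[1]));n=int(sys.argv[2])
o=plan([q0,qg],[n],False)
p,R=fk(qg);print('goal',p.round(3),R[:,2].round(2),R[:,1].round(2),'max',np.abs(o[:,:3]).max().round(2),np.abs(o[:,3:]).max().round(2))
for r in o[:int(sys.argv[3])]:print(r.round(2).tolist())
E
python3 - <<'E'
from plan import *
q,e=ik(np.array([.56,-.018,.27]),Rt(np.radians(55),.005,-1),np.array([.5,.52,-.9,2.3,2.0,.6,-.5]),.01);print(q.round(3).tolist(),e)
E
python3 nxt.py "[.5,.52,-.9,2.32,2.0,.6,-.5]" 36 36
```

```text
[0.504, 0.447, -0.833, 2.295, 1.821, 0.435, -0.303] 0.00018542193433358198
now [-0.59  0.34  0.55  1.66  0.02  1.07 -2.04] [ 0.54  -0.009  0.406] 4.9667
goal [ 0.583 -0.02   0.264] [ 0.63 -0.03 -0.77] [ 0.03  1.   -0.01] max 0.97 0.58
[-0.47, 0.26, 0.7, -0.11, -0.58, -0.33]
[-0.46, 0.27, 0.72, -0.1, -0.56, -0.31]
[-0.44, 0.29, 0.73, -0.08, -0.54, -0.28]
[-0.42, 0.3, 0.75, -0.06, -0.52, -0.26]
[-0.4, 0.3, 0.76, -0.04, -0.49, -0.24]
[-0.39, 0.31, 0.78, -0.02, -0.47, -0.23]
[-0.37, 0.32, 0.79, -0.0, -0.44, -0.21]
[-0.36, 0.32, 0.8, 0.02, -0.41, -0.2]
[-0.34, 0.33, 0.82, 0.04, -0.37, -0.19]
[-0.33, 0.33, 0.83, 0.06, -0.34, -0.19]
[-0.31, 0.33, 0.84, 0.08, -0.3, -0.18]
[-0.3, 0.33, 0.85, 0.09, -0.27, -0.18]
[-0.29, 0.33, 0.86, 0.11, -0.23, -0.18]
[-0.28, 0.33, 0.86, 0.13, -0.19, -0.17]
[-0.27, 0.33, 0.87, 0.14, -0.15, -0.17]
[-0.26, 0.32, 0.88, 0.15, -0.11, -0.17]
[-0.25, 0.32, 0.89, 0.16, -0.07, -0.17]
[-0.24, 0.31, 0.9, 0.16, -0.03, -0.17]
[-0.24, 0.3, 0.9, 0.16, 0.01, -0.17]
[-0.23, 0.29, 0.91, 0.16, 0.05, -0.17]
[-0.23, 0.28, 0.92, 0.16, 0.09, -0.17]
[-0.22, 0.26, 0.93, 0.16, 0.13, -0.17]
[-0.22, 0.25, 0.93, 0.15, 0.17, -0.16]
[-0.21, 0.23, 0.94, 0.14, 0.21, -0.16]
[-0.21, 0.21, 0.94, 0.13, 0.25, -0.15]
[-0.21, 0.19, 0.95, 0.11, 0.29, -0.14]
[-0.21, 0.17, 0.95, 0.1, 0.32, -0.13]
[-0.21, 0.15, 0.96, 0.08, 0.36, -0.11]
[-0.21, 0.13, 0.96, 0.05, 0.39, -0.1]
[-0.21, 0.1, 0.96, 0.03, 0.42, -0.08]
[-0.21, 0.08, 0.97, 0.01, 0.44, -0.06]
[-0.21, 0.05, 0.97, -0.02, 0.47, -0.04]
[-0.21, 0.02, 0.97, -0.05, 0.49, -0.02]
[-0.21, -0.01, 0.97, -0.08, 0.51, -0.0]
[-0.21, -0.04, 0.97, -0.11, 0.52, 0.02]
[-0.21, -0.07, 0.97, -0.15, 0.53, 0.05]
```

```bash
python3 -m pendant '[[[-0.47,0.26,0.7,-0.1,-0.6,-0.3,1],[-0.46,0.27,0.72,-0.1,-0.55,-0.3,1],[-0.44,0.29,0.73,-0.1,-0.55,-0.3,1],[-0.42,0.3,0.75,-0.05,-0.5,-0.25,1],[-0.4,0.3,0.76,-0.05,-0.5,-0.25,1]]]' >/dev/null
python3 -m pendant '[[[-0.39,0.31,0.78,0,-0.45,-0.2,1],[-0.37,0.32,0.79,0,-0.45,-0.2,1],[-0.36,0.32,0.8,0,-0.4,-0.2,1],[-0.34,0.33,0.82,0.05,-0.35,-0.2,1],[-0.33,0.33,0.83,0.05,-0.35,-0.2,1]]]' >/dev/null
python3 nxt.py "[.5,.52,-.9,2.32,2.0,.6,-.5]" 26 11
```

```text
now [-0.49  0.42  0.46  1.85  0.43  0.86 -1.45] [ 0.532 -0.127  0.345] 5.8
goal [ 0.583 -0.02   0.264] [ 0.63 -0.03 -0.77] [ 0.03  1.   -0.01] max 0.98 0.59
[-0.33, 0.44, 0.81, -0.03, -0.34, -0.25]
[-0.31, 0.43, 0.82, 0.0, -0.31, -0.24]
[-0.29, 0.43, 0.83, 0.03, -0.27, -0.24]
[-0.27, 0.42, 0.85, 0.05, -0.23, -0.23]
[-0.25, 0.41, 0.86, 0.07, -0.19, -0.23]
[-0.24, 0.4, 0.87, 0.09, -0.15, -0.23]
[-0.22, 0.38, 0.88, 0.11, -0.11, -0.22]
[-0.21, 0.37, 0.89, 0.12, -0.06, -0.22]
[-0.2, 0.35, 0.9, 0.14, -0.02, -0.22]
[-0.19, 0.33, 0.91, 0.15, 0.03, -0.21]
[-0.18, 0.31, 0.92, 0.15, 0.07, -0.2]
```

```bash
python3 -m pendant '[[[-0.33,0.44,0.81,0,-0.35,-0.25,1],[-0.31,0.43,0.82,0,-0.3,-0.25,1],[-0.29,0.43,0.83,0.03,-0.27,-0.25,1],[-0.27,0.42,0.85,0.05,-0.23,-0.25,1],[-0.25,0.41,0.86,0.07,-0.2,-0.25,1]]]' >/dev/null
python3 -m pendant '[[[-0.24,0.4,0.87,0.1,-0.15,-0.2,1],[-0.22,0.38,0.88,0.1,-0.1,-0.2,1],[-0.21,0.37,0.89,0.1,-0.05,-0.2,1],[-0.2,0.35,0.9,0.15,0,-0.2,1],[-0.19,0.33,0.91,0.15,0,-0.2,1]]]' >/dev/null
python3 nxt.py "[.3,.52,-.7,2.32,2.2,.5,-.6]" 16 16
```

```text
now [-0.38  0.48  0.35  2.04  0.86  0.58 -0.92] [ 0.55  -0.168  0.289] 6.6333
goal [0.59  0.037 0.246] [ 0.62  0.06 -0.78] [-0.14  0.99 -0.04] max 1.11 0.86
[-0.25, 0.44, 0.99, 0.12, 0.06, -0.3]
[-0.23, 0.4, 1.0, 0.15, 0.12, -0.29]
[-0.21, 0.37, 1.02, 0.17, 0.18, -0.28]
[-0.19, 0.33, 1.04, 0.18, 0.25, -0.27]
[-0.17, 0.3, 1.05, 0.19, 0.32, -0.25]
[-0.16, 0.26, 1.07, 0.19, 0.38, -0.23]
[-0.14, 0.21, 1.08, 0.18, 0.45, -0.2]
[-0.13, 0.17, 1.09, 0.17, 0.51, -0.17]
[-0.11, 0.13, 1.09, 0.15, 0.58, -0.14]
[-0.1, 0.08, 1.1, 0.13, 0.63, -0.1]
[-0.09, 0.04, 1.11, 0.1, 0.69, -0.05]
[-0.09, -0.01, 1.11, 0.07, 0.73, 0.0]
[-0.08, -0.06, 1.11, 0.03, 0.77, 0.06]
[-0.07, -0.11, 1.11, -0.02, 0.81, 0.11]
[-0.07, -0.16, 1.11, -0.07, 0.84, 0.17]
[-0.07, -0.21, 1.11, -0.12, 0.86, 0.23]
```

Run:
```python
from plan import *
q0=np.array(sense()['joints'])
for w in (.02,.05):
  q,e=ik(np.array([.575,-.018,.22]),Rt(np.radians(50),.005,-1),q0,w);print(q.round(3).tolist(),e)
q,e=ik(np.array([.575,-.018,.22]),Rt(np.radians(50),.005,-1),q0,.01)
o=plan([q0,q],[20]);
```

```text
[0.303, 0.559, -0.59, 2.42, 2.466, 0.603, -0.947] 0.001792858807354661
[0.281, 0.551, -0.569, 2.412, 2.442, 0.588, -0.936] 0.011123399532182684
1 [-0.31  0.36  0.67 -0.03 -0.2  -0.22] z [ 0.55 -0.17  0.28] [ 0.26 -0.54 -0.8 ]
2 [-0.28  0.34  0.69  0.   -0.15 -0.22] z [ 0.55 -0.18  0.28] [ 0.27 -0.55 -0.79]
3 [-0.26  0.32  0.7   0.03 -0.1  -0.21] z [ 0.55 -0.18  0.27] [ 0.28 -0.55 -0.79]
4 [-0.24  0.29  0.72  0.06 -0.05 -0.21] z [ 0.55 -0.18  0.27] [ 0.3  -0.55 -0.78]
5 [-0.22  0.27  0.73  0.08 -0.   -0.21] z [ 0.55 -0.18  0.26] [ 0.32 -0.54 -0.78]
6 [-0.19  0.25  0.75  0.1   0.05 -0.21] z [ 0.56 -0.18  0.26] [ 0.34 -0.53 -0.78]
7 [-0.17  0.23  0.76  0.12  0.11 -0.21] z [ 0.56 -0.18  0.25] [ 0.36 -0.52 -0.78]
8 [-0.15  0.2   0.77  0.13  0.17 -0.2 ] z [ 0.56 -0.17  0.25] [ 0.39 -0.5  -0.78]
9 [-0.13  0.18  0.78  0.13  0.22 -0.2 ] z [ 0.57 -0.17  0.24] [ 0.41 -0.48 -0.78]
10 [-0.11  0.15  0.79  0.13  0.28 -0.19] z [ 0.57 -0.16  0.24] [ 0.44 -0.45 -0.78]
11 [-0.09  0.12  0.8   0.13  0.34 -0.18] z [ 0.57 -0.15  0.23] [ 0.46 -0.42 -0.78]
12 [-0.07  0.1   0.81  0.12  0.4  -0.16] z [ 0.57 -0.14  0.23] [ 0.49 -0.39 -0.78]
13 [-0.05  0.07  0.82  0.1   0.45 -0.14] z [ 0.58 -0.13  0.22] [ 0.51 -0.35 -0.78]
14 [-0.03  0.04  0.82  0.08  0.51 -0.12] z [ 0.58 -0.12  0.22] [ 0.54 -0.31 -0.78]
15 [-0.01  0.02  0.83  0.06  0.56 -0.09] z [ 0.58 -0.1   0.22] [ 0.56 -0.27 -0.79]
16 [ 0.01 -0.01  0.83  0.03  0.6  -0.06] z [ 0.58 -0.09  0.22] [ 0.58 -0.22 -0.78]
17 [ 0.03 -0.04  0.84 -0.    0.65 -0.03] z [ 0.58 -0.07  0.22] [ 0.6  -0.17 -0.78]
18 [ 0.04 -0.07  0.84 -0.04  0.68  0.01] z [ 0.58 -0.05  0.22] [ 0.62 -0.11 -0.78]
19 [ 0.06 -0.09  0.84 -0.08  0.72  0.05] z [ 0.58 -0.04  0.22] [ 0.63 -0.06 -0.77]
20 [ 0.07 -0.12  0.84 -0.13  0.75  0.09] z [ 0.58 -0.02  0.22] [ 0.64  0.   -0.77]
```

```bash
python3 -m pendant '[[[-0.3,0.36,0.67,0,-0.2,-0.2,1],[-0.28,0.34,0.69,0,-0.15,-0.2,1],[-0.26,0.32,0.7,0,-0.1,-0.2,1],[-0.24,0.29,0.72,0.05,-0.05,-0.2,1],[-0.22,0.27,0.73,0.1,0,-0.2,1]]]' >/dev/null
python3 -m pendant '[[[-0.19,0.25,0.75,0.1,0.05,-0.2,1],[-0.17,0.23,0.76,0.1,0.1,-0.2,1],[-0.15,0.2,0.77,0.13,0.17,-0.2,1],[-0.13,0.18,0.78,0.13,0.22,-0.2,1],[-0.11,0.15,0.79,0.13,0.28,-0.2,1]]]' >/dev/null
python3 - <<'E'
from plan import *
s=sense();q0=np.array(s['joints']);print(q0.round(2),np.round(s['eef_pos'],3),s['time_s'])
q,e=ik(np.array([.575,-.018,.22]),Rt(np.radians(50),.005,-1),q0,.01);print(q.round(2),e)
o=plan([q0,q],[10]);
E
```

```text
[-0.36  0.55  0.37  2.25  1.79  0.33 -1.07] [ 0.568 -0.159  0.239] 7.4667
[ 0.13  0.53 -0.32  2.43  2.72  0.54 -1.21] 0.0003380476612927327
1 [-0.13  0.27  0.75 -0.04  0.22 -0.31] z [ 0.57 -0.15  0.23] [ 0.45 -0.43 -0.79]
2 [-0.1   0.21  0.78 -0.    0.29 -0.27] z [ 0.57 -0.15  0.22] [ 0.46 -0.4  -0.79]
3 [-0.07  0.15  0.8   0.03  0.37 -0.22] z [ 0.57 -0.14  0.22] [ 0.48 -0.37 -0.8 ]
4 [-0.03  0.09  0.82  0.06  0.45 -0.18] z [ 0.57 -0.13  0.21] [ 0.5  -0.33 -0.8 ]
5 [ 0.    0.03  0.83  0.07  0.53 -0.12] z [ 0.57 -0.11  0.21] [ 0.53 -0.29 -0.8 ]
6 [ 0.03 -0.03  0.85  0.08  0.61 -0.06] z [ 0.57 -0.1   0.21] [ 0.55 -0.24 -0.8 ]
7 [ 0.07 -0.08  0.86  0.07  0.69  0.  ] z [ 0.57 -0.08  0.21] [ 0.57 -0.19 -0.8 ]
8 [ 0.1  -0.13  0.87  0.05  0.76  0.07] z [ 0.57 -0.06  0.21] [ 0.6  -0.13 -0.79]
9 [ 0.13 -0.18  0.87  0.02  0.83  0.15] z [ 0.58 -0.04  0.21] [ 0.62 -0.07 -0.78]
10 [ 0.16 -0.23  0.87 -0.02  0.9   0.23] z [ 0.58 -0.02  0.22] [ 0.64  0.   -0.77]
```

```bash
python3 -m pendant '[[[-0.13,0.27,0.75,0,0.2,-0.2,1],[-0.1,0.21,0.78,0,0.3,-0.2,1],[-0.07,0.15,0.8,0,0.4,-0.2,1],[-0.03,0.09,0.82,0.05,0.45,-0.15,1],[0,0.03,0.83,0.05,0.5,-0.1,1]]]' >/dev/null
python3 -m pendant '[[[0.03,-0.03,0.85,0.05,0.6,0,1],[0.07,-0.08,0.86,0.05,0.7,0,1],[0.1,-0.13,0.87,0.05,0.75,0,1],[0.13,-0.18,0.87,0,0.8,0.1,1],[0.16,-0.23,0.87,0,0.9,0.2,1]]]' 
python3 -m pendant '[[[0,0,0,0,0,0,1],[0,0,0,0,0,0,1],[0,0,0,0,0,0,1],[0,0,0,0,0,0,1],[0,0,0,0,0,0,1]]]'
cat > to.py <<'E'
from plan import *
import sys
# to.py x y z slant yaw n : straight-line row for target
s=sense();q0=np.array(s['joints']);p=np.array(s['eef_pos']);R=np.array(s['tool_rot'])
x,y,z,sl,yaw,n=map(float,sys.argv[1:7]);T=Rt(np.radians(sl),yaw,-1)
zz=R[:,2];print('now',q0.round(2),p.round(4),'slant',np.degrees(np.arcsin(-zz[2])).round(1),'yaw',np.arctan2(zz[1],zz[0]).round(3),'F',np.round(s['contact_force'],1),s['time_s'])
rv=Ro.from_matrix(T@R.T).as_rotvec()/.1/n;print(n,'rows of',rv.round(2),((np.array([x,y,z])-p)/.025/n).round(3))
q,e=ik(np.array([x,y,z]),T,q0,.01);print('ik',q.round(2),round(e,4))
E
python3 to.py .559 -.018 .165 55 .005 5
```

```text
time_s: 8.3
eef_pos: [0.5738, -0.0198, 0.2258]
tool_rot: [[-0.765, -0.005, 0.644], [-0.004, 1.0, 0.004], [-0.644, 0.001, -0.765]]
contact_force: [0.3, -1.0, -0.1]
opening: 0.005
time_s: 8.72
eef_pos: [0.5762, -0.0193, 0.226]
tool_rot: [[-0.764, -0.0, 0.646], [0.001, 1.0, 0.001], [-0.646, 0.001, -0.764]]
contact_force: [0.3, 0.6, 0.4]
opening: 0.005
now [ 0.11  0.51 -0.28  2.43  2.75  0.53 -1.25] [ 0.5762 -0.0193  0.226 ] slant 49.8 yaw 0.002 F [0.3 0.6 0.4] 8.7167
5.0 rows of [-0.    0.18  0.01] [-0.138  0.01  -0.488]
ik [ 0.1   0.63 -0.28  2.44  2.75  0.56 -1.25] 0.0
```

```bash
python3 -m pendant '[[[0,0.2,0,-0.15,0,-0.5,1],[0,0.2,0,-0.15,0,-0.5,1],[0,0.2,0,-0.15,0,-0.5,1],[0,0.2,0,-0.15,0,-0.5,1],[0,0.1,0,-0.1,0,-0.5,1]]]'
python3 - <<'E'
from h import *
s=sense()
a=eyes.camera("scene");pw=eyes.camera_params("wrist");b=eyes.camera("wrist")
C=np.array([.589,-.018,.101]);
for cam,im,p in(("scene",a,None),("wrist",b,pw)):
    for k in np.linspace(0,2*np.pi,24):
        X=C+.034*(np.cos(k)*np.array([.5,0,.866])+np.sin(k)*np.array([0,1,0]));u=proj(cam,X,p)
        if abs(u).max()<1000: cv2.circle(im,tuple(int(v) for v in u),1,(0,0,255),-1)
    cv2.circle(im,tuple(int(v) for v in proj(cam,s['eef_pos'],p)),2,(0,255,0),-1)
c=cv2.resize(a[200:320,270:430],(800,600),interpolation=cv2.INTER_CUBIC)
cv2.imwrite("pics/s1.png",c);cv2.imwrite("pics/w1.png",b);print(s['eef_pos'])
E
```

```text
time_s: 9.13
eef_pos: [0.5583, -0.0187, 0.1618]
tool_rot: [[-0.82, -0.001, 0.573], [0.001, 1.0, 0.002], [-0.573, 0.002, -0.82]]
contact_force: [-0.0, -0.4, 0.3]
opening: 0.007
[ 0.55826445 -0.01873263  0.16183459]
```

View pics/w1.png

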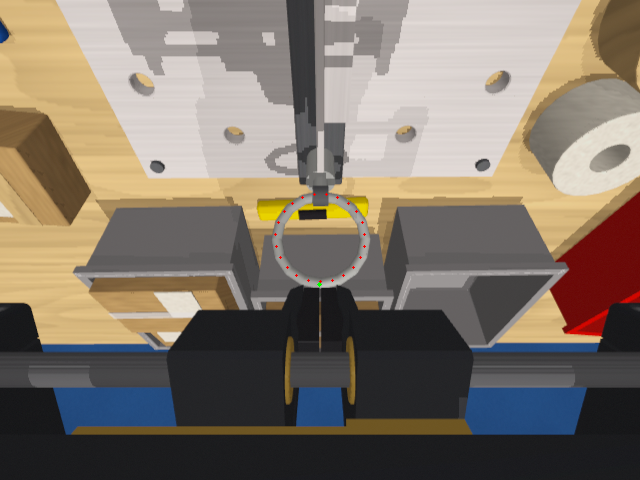

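View pics/s1.png

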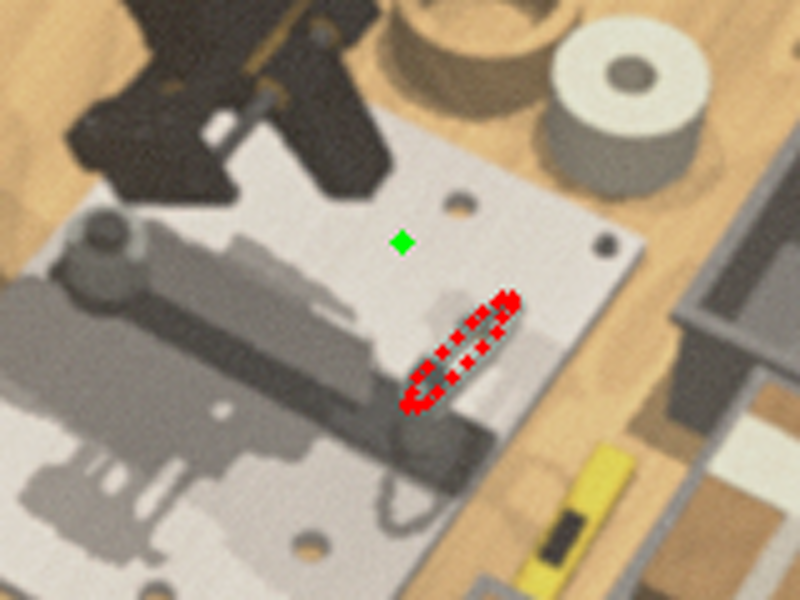

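Run:
```python
from h import *
p=eyes.camera_params("wrist");print('cam',(-np.array(p["R"]).T@np.array(p["t"])).round(3))
s=sense();print(s['eef_pos'],s['time_s'])
a=eyes.camera("scene");
b=a.copy();print(proj("scene",s['eef_pos']))
T=np.array(s['eef_pos']);R=np.array(s['tool_rot'])
for d,c in((0,(0,255,0)),(.019,(0,255,255)),(.064,(255,0,255))):
    cv2.circle(b,tuple(int(v) for v in proj("scene",T-d*R[:,2])),1,c,-1)
cv2.imwrite("pics/s2.png",cv2.resize(np.hstack([a[140:300,260:420],b[140:300,260:420]]),(800,400),interpolation=cv2.INTER_CUBIC))
```

```text
cam [ 0.393 -0.019  0.265]
[ 0.55736959 -0.01874153  0.16065172] 9.2333
[350.29348981 248.52410232]
```

View pics/s2.png

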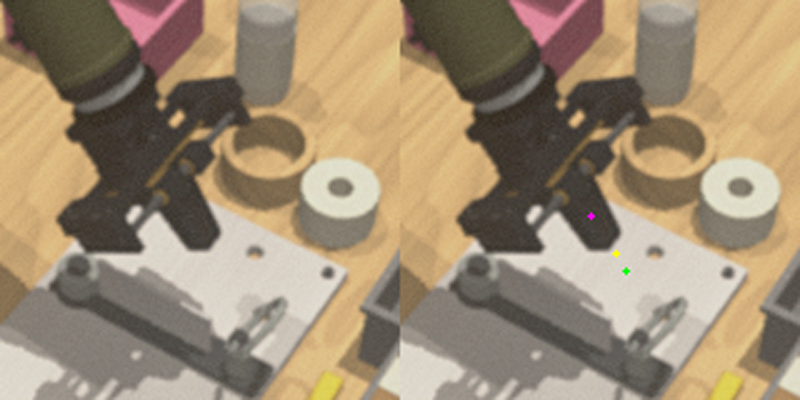

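Run:
```python
import cv2,numpy as np
a=cv2.imread("pics/w1.png")[250:430,220:420];b=cv2.imread("pics/scene0.png")
from h import *
s=eyes.camera("scene")[200:275,300:400]
f=lambda i,w,h:cv2.convertScaleAbs(cv2.resize(i,(w,h),interpolation=cv2.INTER_CUBIC),alpha=1.8,beta=20)
cv2.imwrite("pics/z.png",np.hstack([f(a,400,360),f(s,400,300) if 0 else cv2.copyMakeBorder(f(s,400,300),0,60,0,0,0)]))
```

```text
(no output)
```

View pics/z.png

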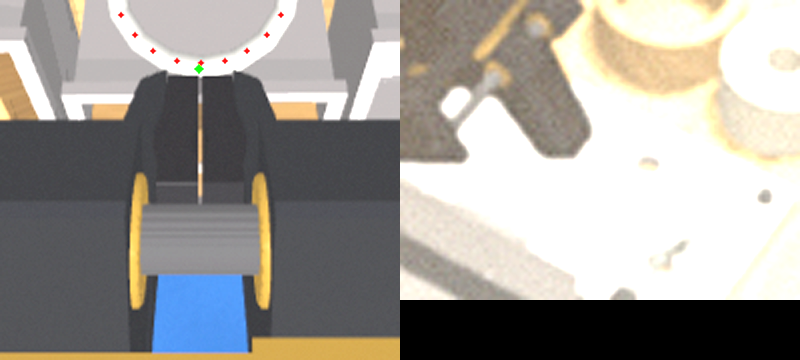

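Run:
```python
from h import *
print(proj("scene",[.392,-.019,.056]))
a=np.radians(24)
for sg in(1,-1):
  for k in(1,2): print(proj("scene",[.392+.18*np.cos(k*a),-.019+.18*sg*np.sin(k*a),.014]))
p=eyes.camera_params("wrist");s=sense();T=np.array(s['eef_pos']);R=np.array(s['tool_rot'])
for d in(0,.01,.02,.03):
  print(d,[proj("wrist",T-d*R[:,2]+sx*.009*R[:,0],p).round(1).tolist() for sx in(1,-1)],[proj("scene",T-d*R[:,2]+sx*.009*R[:,0]).round(1).tolist() for sx in(1,-1)])
```

```text
[290.6021533 244.2916573]
[364.04134244 264.22910642]
[361.47617499 239.83818035]
[331.13845099 307.84960172]
[300.36029142 317.92136797]
0 [[319.6, 265.3], [319.5, 294.2]] [[347.7, 248.1], [353.6, 248.3]]
0.01 [[319.5, 271.8], [319.5, 302.0]] [[345.5, 244.7], [351.5, 244.8]]
0.02 [[319.5, 278.9], [319.5, 310.6]] [[343.4, 241.2], [349.3, 241.3]]
0.03 [[319.5, 287.0], [319.4, 320.2]] [[341.2, 237.8], [347.1, 237.8]]
```

Both views agree: the visible fingertips end about 28 mm short of the reported TCP, so I'll insert deeper. The grasp point then sits beyond the ring plane, clear of the forbidden zones. The wrist overlay at about (320,240) confirms the ring position.

```bash
python3 -m pendant '[[[0,0,0,0.32,0,-0.46,1],[0,0,0,0.32,0,-0.46,1],[0,0,0,0.32,0,-0.46,1],[0,0,0,0.32,0,-0.46,1],[0,0,0,0.32,0,-0.46,1]]]' 
python3 to.py .621 -.018 .075 47 .005 5
```

```text
time_s: 9.75
eef_pos: [0.5993, -0.0189, 0.1059]
tool_rot: [[-0.818, -0.001, 0.575], [0.001, 1.0, 0.002], [-0.575, 0.002, -0.818]]
contact_force: [-0.1, 0.7, 1.3]
opening: 0.007
now [ 0.11  0.79 -0.28  2.37  2.79  0.66 -1.25] [ 0.5993 -0.0189  0.1059] slant 54.9 yaw 0.004 F [-0.1  0.7  1.3] 9.75
5.0 rows of [-0.   -0.27  0.01] [ 0.173  0.007 -0.248]
ik [ 0.12  0.96 -0.32  2.43  2.87  1.01 -1.29] 0.0001
```

```bash
python3 -m pendant '[[[0,-0.27,0,0.17,0,-0.25,1],[0,-0.27,0,0.17,0.02,-0.25,1],[0,-0.27,0,0.17,0,-0.25,1],[0,-0.27,0,0.17,0.02,-0.25,1],[0,-0.27,0,0.17,0,-0.25,1]]]'
python3 - <<'E'
from h import *
p=eyes.camera_params("wrist");b=eyes.camera("wrist");a=eyes.camera("scene")
s=sense();print(s['eef_pos'],s['contact_force'])
R=np.array(s['tool_rot']);T=np.array(s['eef_pos'])
a2=a[200:300,300:400];b2=b[180:330,245:395]
f=lambda i:cv2.convertScaleAbs(cv2.resize(i,(400,400),interpolation=cv2.INTER_CUBIC),alpha=1.4,beta=15)
cv2.imwrite("pics/ins.png",np.hstack([f(b2),f(a2)]))
E
```

```text
time_s: 10.17
eef_pos: [0.6206, -0.0179, 0.0751]
tool_rot: [[-0.732, -0.001, 0.681], [0.001, 1.0, 0.002], [-0.681, 0.002, -0.732]]
contact_force: [0.2, -0.3, -0.2]
opening: 0.005
[ 0.61936045 -0.01793277  0.07321295] [-0.25332155  0.15132637  0.45898035]
```

View pics/ins.png

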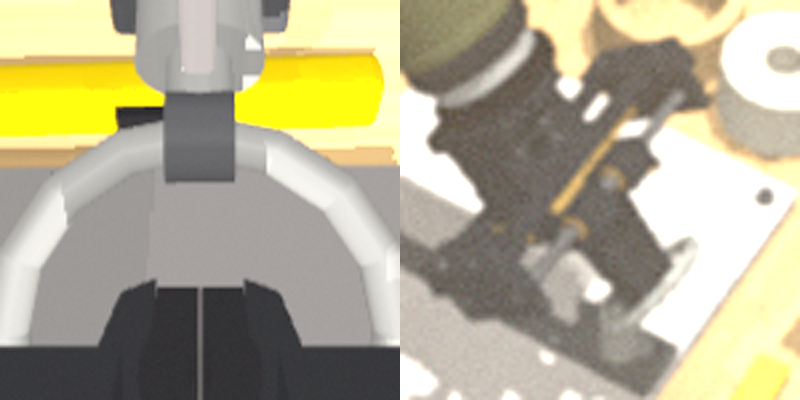

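```bash
python3 -m pendant '[[[0,0,0,0.15,0,-0.15,1],[0,0,0,0.15,0,-0.1,1],[0,0,0,0.1,0,-0.05,1],[0,0,0,0,0,0,1],[0,0,0,0,0,0,1]]]' |egrep "eef|cont"
python3 -m pendant '[[[0,0,0,0,0,0.1,1],[0,0,0,0,0,0.1,1],[0,0,0,0,0,0.1,1],[0,0,0,0,0,0.1,1],[0,0,0,0,0,0,1]]]' |egrep "eef|cont"
python3 -m pendant '[[[0,0,0,0,0,0.08,1],[0,0,0,0,0,0.08,1],[0,0,0,0,0,0.08,1],[0,0,0,0,0,0,1],[0,0,0,0,0,0,1]]]' |egrep "eef|cont"
```

```text
eef_pos: [0.6304, -0.0179, 0.0678]
contact_force: [0.3, 0.3, 0.1]
eef_pos: [0.63, -0.0178, 0.078]
contact_force: [-0.2, 0.3, -0.7]
eef_pos: [0.629, -0.0179, 0.0826]
contact_force: [-0.2, 0.3, -2.9]
```

```bash
python3 -m pendant '[[[0,0,0,0,0,0.07,1],[0,0,0,0,0,0.07,1],[0,0,0,0,0,0.07,1],[0,0,0,0,0,0,1],[0,0,0,0,0,0,1]]]' |egrep "eef|cont"
python3 -m pendant '[[[0,0,0,0,0,0.07,1],[0,0,0,0,0,0.07,1],[0,0,0,0,0,0.07,1],[0,0,0,0,0,0,1],[0,0,0,0,0,0,1]]]' |egrep "eef|cont"
python3 - <<'E'
from h import *
b=eyes.camera("wrist");a=eyes.camera("scene")
s=sense();print(s['eef_pos'],s['contact_force'],s['wrist_torque'])
f=lambda i:cv2.convertScaleAbs(cv2.resize(i,(400,400),interpolation=cv2.INTER_CUBIC),alpha=1.4,beta=15)
cv2.imwrite("pics/l1.png",np.hstack([f(b[180:330,245:395]),f(a[220:300,310:390])]))
E
```

```text
eef_pos: [0.6292, -0.0179, 0.0881]
contact_force: [-2.7, -0.2, -6.0]
eef_pos: [0.6296, -0.0179, 0.0937]
contact_force: [-3.4, -0.2, -6.5]
[ 0.62963638 -0.01785066  0.09356244] [-2.73831344 -0.10545393 -5.87828731] [0.10998048 1.79927516 0.04906455]
```

View pics/l1.png

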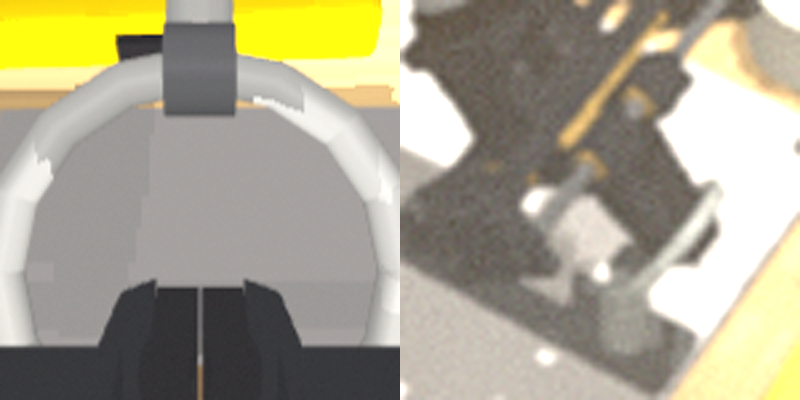

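The fingertip pokes through the ring past the bar, at about (705,240) in the right panel. The load is about 6.5 N, so the pin is rising. I'll lift a bit more.

```bash
python3 -m pendant '[[[0,0,0,0,0,0.08,1],[0,0,0,0,0,0.08,1],[0,0,0,0,0,0.08,1],[0,0,0,0,0,0.08,1],[0,0,0,0,0,0,1]]]' |egrep "eef|cont"
python3 -m pendant '[[[0,0,0,0,0,0.05,1],[0,0,0,0,0,0,1],[0,0,0,0,0,0,1],[0,0,0,0,0,0,1],[0,0,0,0,0,0,1]]]' |egrep "eef|cont"
python3 - <<'E'
from h import *
s=sense();p=np.array(s['eef_pos']);c=np.array([.392,-.019])
print(p,s['contact_force'],np.array(s['joints']).round(2),s['time_s'])
r=p[:2]-c
for k in range(1,21):
    a=k*.419/20;q=np.array([[np.cos(a),-np.sin(a)],[np.sin(a),np.cos(a)]])@r
    if k%5==0:print(k,((q-r)/.025).round(2))
E
```

```text
eef_pos: [0.6296, -0.0178, 0.102]
contact_force: [-2.8, -0.5, -7.0]
eef_pos: [0.6297, -0.0179, 0.1028]
contact_force: [-3.2, 0.2, -6.5]
[ 0.62971714 -0.01785587  0.10276003] [-3.21577572  0.17447128 -6.50137998] [ 0.12  0.88 -0.32  2.4   2.85  0.9  -1.28] 13.2833
5 [-0.06  0.99]
10 [-0.22  1.98]
15 [-0.48  2.94]
20 [-0.84  3.86]
```

```bash
python3 -m pendant '[[[0,0,0.21,-0.01,0.2,0,1],[0,0,0.21,-0.01,0.2,0,1],[0,0,0.21,-0.01,0.2,0,1],[0,0,0.21,-0.01,0.2,0,1],[0,0,0.21,-0.02,0.2,0,1]]]' |egrep "eef|cont"
python3 -m pendant '[[[0,0,0.21,-0.03,0.2,0,1],[0,0,0.21,-0.03,0.2,0,1],[0,0,0.21,-0.03,0.2,0,1],[0,0,0.21,-0.03,0.2,0,1],[0,0,0.21,-0.04,0.2,0,1]]]' |egrep "eef|cont"
python3 -m pendant '[[[0,0,0.21,-0.05,0.19,0,1],[0,0,0.21,-0.05,0.19,0,1],[0,0,0.21,-0.05,0.19,0,1],[0,0,0.21,-0.06,0.19,0,1],[0,0,0.21,-0.06,0.19,0,1]]]' |egrep "eef|cont"
python3 - <<'E'
from h import *
b=eyes.camera("wrist");a=eyes.camera("top")
s=sense();p=np.array(s['eef_pos']);z=np.array(s['tool_rot'])[:,2];print(p,s['contact_force'],'tipang',np.arctan2(p[1]+.019,p[0]-.392),'yaw',np.arctan2(z[1],z[0]),np.array(s['joints']).round(2))
f=lambda i:cv2.convertScaleAbs(cv2.resize(i,(400,400),interpolation=cv2.INTER_CUBIC),alpha=1.2,beta=10)
cv2.imwrite("pics/sw.png",np.hstack([f(b[0:400,120:520]),f(a[170:310,270:410])]))
E
```

```text
eef_pos: [0.6283, 0.0073, 0.1029]
contact_force: [-3.4, -1.3, -7.2]
eef_pos: [0.6242, 0.0324, 0.1029]
contact_force: [-3.9, -2.0, -7.2]
eef_pos: [0.6175, 0.0561, 0.1029]
contact_force: [-2.8, -2.7, -7.1]
[0.61735668 0.05650595 0.10291737] [-4.04186937 -1.0015272  -7.08104024] tipang 0.3232955398980436 yaw 0.3209252930049367 [ 0.16  0.89 -0.37  2.4   3.08  0.83 -1.17]
```

View pics/sw.png

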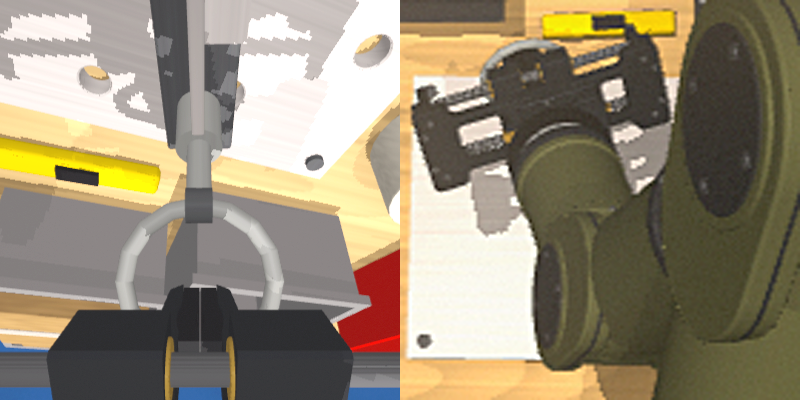

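```bash
python3 -m pendant '[[[0,0,0.2,-0.07,0.18,0,1],[0,0,0.2,-0.07,0.18,0,1],[0,0,0.2,-0.07,0.18,0,1],[0,0,0,0,0,0,1],[0,0,0,0,0,0,1]]]' |egrep "eef|cont"
python3 -m pendant '[[[0,0,0,0,0,-0.07,1],[0,0,0,0,0,-0.07,1],[0,0,0,0,0,-0.06,1],[0,0,0,0,0,0,1],[0,0,0,0,0,0,1]]]' |egrep "eef|cont"
python3 -m pendant '[[[0,0,0,0,0,-0.04,1],[0,0,0,0,0,-0.04,1],[0,0,0,0,0,0,1],[0,0,0,0,0,0,1],[0,0,0,0,0,0,1]]]' |egrep "eef|cont"
python3 to.py .59 .07 .1 47 .4 5
```

```text
eef_pos: [0.6121, 0.0699, 0.1029]
contact_force: [-2.5, -0.9, -7.8]
eef_pos: [0.6124, 0.0696, 0.0978]
contact_force: [-4.0, 0.3, -5.9]
eef_pos: [0.6124, 0.0694, 0.096]
contact_force: [-3.0, 0.0, -6.9]
now [ 0.16  0.9  -0.37  2.4   3.12  0.83 -1.14] [0.6124 0.0694 0.096 ] slant 47.2 yaw 0.379 F [-3.   0.  -6.9] 15.8833
5.0 rows of [-0.   -0.01  0.05] [-0.179  0.005  0.032]
ik [ 0.17  0.9  -0.38  2.46  3.14  0.88 -1.13] 0.0
```

```bash
for i in 1; do python3 -m pendant '[[[0,0,0,0,0,-0.08,1],[0,0,0,0,0,0,1],[0,0,0,0,0,0,1],[0,0,0,0,0,0,1],[0,0,0,0,0,0,1]]]' |egrep "eef|cont"; done
python3 -m pendant '[[[0,0,0,0,0,-0.08,1],[0,0,0,0,0,0,1],[0,0,0,0,0,0,1],[0,0,0,0,0,0,1],[0,0,0,0,0,0,1]]]' |egrep "eef|cont"
python3 -m pendant '[[[0,0,0,0,0,-0.08,1],[0,0,0,0,0,0,1],[0,0,0,0,0,0,1],[0,0,0,0,0,0,1],[0,0,0,0,0,0,1]]]' |egrep "eef|cont"
```

```text
eef_pos: [0.6124, 0.0694, 0.094]
contact_force: [-3.6, -0.2, -6.1]
eef_pos: [0.6125, 0.0694, 0.092]
contact_force: [-2.8, -0.9, -5.9]
eef_pos: [0.6131, 0.0697, 0.0906]
contact_force: [-1.5, 0.8, -2.5]
```

```bash
python3 -m pendant '[[[0,0,0.1,-0.04,0.09,0,1],[0,0,0.1,-0.04,0.09,0,1],[0,0,0.1,-0.04,0.09,0,1],[0,0,0,0,0,0,1],[0,0,0,0,0,0,1]]]' |egrep "eef|cont"
python3 -m pendant '[[[0,0,0.1,-0.04,0.09,0,1],[0,0,0,0,0,0,1],[0,0,0,0,0,0,1],[0,0,0,0,0,0,1],[0,0,0,0,0,0,1]]]' |egrep "eef|cont"
python3 -m pendant '[[[0,0,0.1,-0.04,0.09,0,1],[0,0,0,0,0,0,1],[0,0,0,0,0,0,1],[0,0,0,0,0,0,1],[0,0,0,0,0,0,1]]]' |egrep "eef|cont"
```

```text
eef_pos: [0.6088, 0.0759, 0.0894]
contact_force: [-1.5, -1.0, -5.6]
eef_pos: [0.6082, 0.0784, 0.0898]
contact_force: [-2.9, -1.3, -5.1]
eef_pos: [0.6073, 0.0807, 0.0899]
contact_force: [-2.5, -1.8, -6.7]
```

The load came back to 5–6 N at about 0.41 rad, which fits the pin dropping into the hole onto the finger. I'll centre the finger and lower it.

```bash
python3 -m pendant '[[[0,0,-0.1,0.04,-0.09,-0.05,1],[0,0,0,0,0,-0.08,1],[0,0,0,0,0,-0.08,1],[0,0,0,0,0,0,1],[0,0,0,0,0,0,1]]]' |egrep "eef|cont"
python3 -m pendant '[[[0,0,0,0,0,-0.08,1],[0,0,0,0,0,-0.08,1],[0,0,0,0,0,0,1],[0,0,0,0,0,0,1],[0,0,0,0,0,0,1]]]' |egrep "eef|cont"
python3 -m pendant '[[[0,0,0,0,0,-0.08,1],[0,0,0,0,0,-0.08,1],[0,0,0,0,0,-0.08,1],[0,0,0,0,0,0,1],[0,0,0,0,0,0,1]]]' |egrep "eef|cont"
python3 to.py .59 .07 .1 47 .4 5
```

```text
eef_pos: [0.6083, 0.0786, 0.0845]
contact_force: [-3.0, -0.6, -6.0]
eef_pos: [0.6093, 0.0789, 0.0815]
contact_force: [-0.4, 0.1, -0.4]
eef_pos: [0.6085, 0.0784, 0.0746]
contact_force: [-0.6, 0.4, 0.7]
now [ 0.16  0.96 -0.37  2.4   3.15  0.87 -1.12] [0.6085 0.0784 0.0746] slant 47.2 yaw 0.418 F [-0.6  0.4  0.7] 19.6333
5.0 rows of [-0.   -0.01 -0.03] [-0.148 -0.067  0.203]
ik [ 0.17  0.9  -0.38  2.46  3.14  0.88 -1.13] 0.0
```

```bash
python3 -m pendant '[[[0,0,0,-0.11,-0.05,0,1],[0,0,0,-0.11,-0.05,0,1],[0,0,0,-0.11,-0.05,0,1],[0,0,0,0,0,0,1],[0,0,0,0,0,0,1]]]' |egrep "eef|cont"
python3 -m pendant '[[[-0.11,0.25,0,-0.155,-0.07,0.25,1],[-0.11,0.25,0,-0.155,-0.07,0.25,1],[-0.11,0.25,0,-0.155,-0.07,0.25,1],[-0.11,0.25,0,-0.155,-0.07,0.25,1],[-0.11,0.25,0,-0.155,-0.07,0.25,1]]]' |egrep "eef|cont"
python3 -m pendant '[[[0,0,0,-0.29,-0.13,0.46,1],[0,0,0,-0.29,-0.13,0.46,1],[0,0,0,-0.29,-0.13,0.46,1],[0,0,0,-0.29,-0.13,0.46,1],[0,0,0,-0.29,-0.13,0.46,1]]]' |egrep "eef|cont"
python3 - <<'E'
from h import *
b=eyes.camera("wrist");a=eyes.camera("scene");p=eyes.camera_params("wrist")
g=.4189;piv=np.array([.392,-.019,0]);u=np.array([np.cos(g),np.sin(g),0]);v=np.array([-u[1],u[0],0])
C=piv+.197*u+[0,0,.101]
for cam,im,pp in(("wrist",b,p),("scene",a,None)):
  for k in np.linspace(0,2*np.pi,24):
    X=C+.034*(np.cos(k)*(.5*u+[0,0,.866])+np.sin(k)*v);q=proj(cam,X,pp);cv2.circle(im,tuple(int(round(t)) for t in q),1,(0,0,255),-1)
f=lambda i:cv2.resize(i,(400,400),interpolation=cv2.INTER_CUBIC)
cv2.imwrite("pics/out.png",np.hstack([f(b[60:360,170:470]),f(a[200:300,310:410])]))
E
```

```text
eef_pos: [0.5998, 0.0745, 0.0746]
contact_force: [0.3, -0.6, -0.1]
eef_pos: [0.5805, 0.0659, 0.1064]
contact_force: [0.7, -0.1, -0.1]
eef_pos: [0.544, 0.0497, 0.164]
contact_force: [0.2, 0.3, -0.1]
```

View pics/out.png

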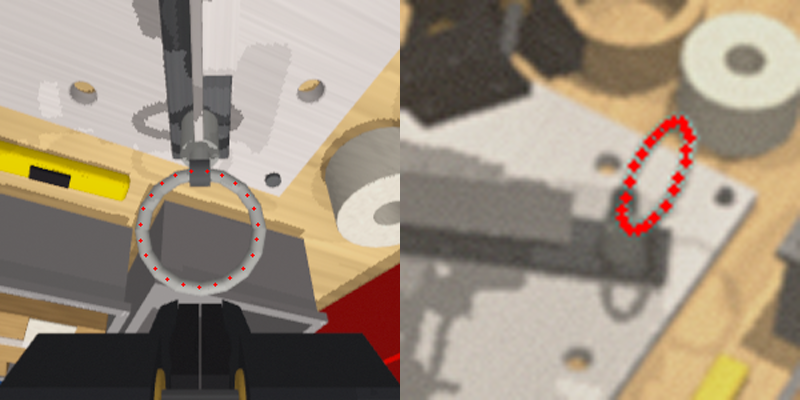

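The predicted ring, drawn for the 24° hole with the pin fully down, lies on the real ring in both views. It is centred at about (200,230) in the wrist crop. The fingers are out.

```bash
python3 -m pendant '[[[0,0,0,-0.1,0,0.5,1],[0,0,0,-0.1,0,0.5,1],[0,0,0,0,0,0.5,1],[0,0,0,0,0,0,1],[0,0,0,0,0,0,1]]]' |egrep "eef|cont"
python3 -m pendant '[[[0,0,0,0,0,0,1],[0,0,0,0,0,0,1],[0,0,0,0,0,0,1],[0,0,0,0,0,0,1],[0,0,0,0,0,0,1]]]' |egrep "time|cont"
python3 -c "
from workcell import bot;print(bot.hand_in())"
```

```text
eef_pos: [0.5402, 0.0498, 0.2011]
contact_force: [-0.4, -0.1, -0.1]
time_s: 21.82
contact_force: [-0.9, 0.5, -0.0]
the job is handed in; nothing more can be done
None
```

I lifted the pin with the shut fingers hooked under the ring, swung the arm one hole to the +y side (the grey empty tote), and let the pin drop home. Then I backed the fingers out and handed in at about 22 s of the 48 s limit. The hand-in reported no verdict.

**Last checks**
- **Pin:** the load came off the ring at tool height 0.082 m, the same height where it first touched, so I take the pin as fully down.
- **Arm:** the ring drawn for 24° with the pin down lay on the real ring in both the wrist and scene views. I did not measure the arm angle itself.
- **Robot:** the fingers are out of the ring, and the contact force read under about 1 N.
- **Forces:** the wrist readings I took were about 8 N at most along any axis.
- **Loose things:** I moved nothing deliberately and saw none shifted in the views, but I did not measure them one by one at the end.

**What disagreed or failed**
- **Fingertips:** in both the scene and wrist pictures they ended about 28 mm short of the reported tool point, so I inserted deeper to allow for it.
- **First approach:** joints 5 and 6 ran into their limits as I tilted the tool. I fitted the arm's kinematics and went round with the wrist flipped. That used a few seconds, well clear of everything.

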